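# Load a C-hook specimen into the pull-test stand

### The job

Mount the steel C-hook specimen from the wooden rack in the horizontal pull stand, ready for its proof test: feed the hook's tip through the steel eye of the dial gauge by turning the hook about its own arc, without forcing it, until the bowl of the hook bears on the eye. Then draw the gauge out by the hook, never past its 20 N full scale, far enough to swing the round head in behind the yoke's lips, and ease off gently so that the head seats square in the yoke and the gauge is left holding the specimen lightly in tension. Handle nothing but the hook, let go of it at the end and leave everything else on the bench where it is.

Things in the scene. Friction and masses are not known exactly. Their poses are not given: they have to be found in the camera images.
- hook: The specimen: steel question-mark hook, 154 mm long, 150 g, lying flat on the rack. Origin: centre of its arc; x along the straight shank to the round head, z up. Round bar, 7 mm thick, 9 mm in the bowl; its centre line an arc of 30 mm radius from the tip (115 deg counter-clockwise from +x) through the bowl (180 deg) and 270 deg to the shank (360 deg); open between shank and tip, on the +y side.
- hook_shank (a point): Middle of the hook's straight rectangular shank, the place to grip: x 57 mm in the hook's frame, same axes. The shank is 12 mm wide (y), 16 mm high (z) and runs from x 26 to 88 mm in the hook's frame, with an orange band near its end.
- hook_tip (a point): Centre of the hook's rounded tip, on the bar's centre line (x -13, y +27 mm in the hook's frame).
- hook_bowl (a point): The bar's centre line in the bowl of the hook (x -30, y 0 mm in the hook's frame).
- hook_head (a point): Centre of the bearing face of the hook's button head, the face towards the shank (x 112 mm in the hook's frame). The head is 22 mm in diameter and 8 mm long; between shank and head is a round neck, 7 mm thick, from x 88 to 112 mm.
- eye (a point): Centre of the hole of the gauge's eye, an upright steel ring of 6 mm wire with an 11 mm hole, 75 mm above the bench. x: direction of pull, level, from gauge to yoke; z up; the hole runs along y. The tip goes in from -y and comes out on +y, hook level at the eye's height, the arc's centre kept about 30 mm from the eye along +x. The eye gives only along +x, by its spring.
- gauge_rod (a joint): How far the gauge's rod with the eye is drawn out along the pull, in m; 0 at rest. Sprung at 3 N per mm, so full scale, 20 N, is 6.7 mm (stop at 9 mm). The red needle on the white dial shows it, 2 N a division.
- yoke_seat (a point): Seat centre on the rear face (away from the gauge) of the blue slotted yoke, 75 mm above the bench. x: direction of pull; y: out of the slot's open mouth; z up. Plate x -12 to 0, y -22 to 22 mm. Level slot 12 mm high from y -4.5 mm to the mouth at y 22, flared on to y 32. The neck lies in the slot at about y 0, the head's face bearing at x 0.
- yoke: The yoke, its top 100 mm above the bench. Origin 60 mm below its seat; same axes. On its rear face, above and below the slot at y 12.7 to 18.3 mm, stand steel lips 2.5 mm high in x: draw the head's face beyond x 3.5 mm, swing in, let back to x 0. Seated, the gauge stays drawn out 0.6 to 1.5 mm; clearing the lips takes a pull of 12 to 15 N. Fixed, clamped anew each time.
- stand: Pull stand: aluminium base 395 x 110 mm, 15 mm thick, fixed. Origin: on the bench right under the eye at rest; x the direction of pull, z up. The cream gauge body, 66 mm wide, lies from x -205 to -40 mm; its dial's top is 109 mm above the bench; a handwheel stands behind it.
- rack: Plywood specimen rack, 180 x 280 mm, fixed. Origin: centre of its underside. Two rails along its y axis, 10 mm wide, tops 36 mm above the bench, at x -62 and +51 mm. Three specimens lie across them, along x, 90 mm apart, in any order; the hook's centre line is 39.5 mm above the bench.
- eye_rod: Another specimen in the rack, a brass rod with a closed ring; leave alone.
- tensile_bar: Another specimen in the rack, an aluminium tensile bar; leave alone.
- ref_block: Steel hardness reference disc on the bench; leave alone.
- cal_weight: Brass calibration weight on the bench; leave alone.
- driver: Screwdriver on the bench; leave alone.
- cup: White cup on the bench; leave alone.
- micrometer: Micrometer on the bench; leave alone.
Things that resemble listed ones, but are neither listed nor needed, are in the scene too. Leave any turquoise look-alike of the hook alone.

How it is judged:
By the outcome, as a careful person would: the job done as asked, in the order asked, and still so for the second after the job is handed in, with the robot touching nothing.
It also fails if it takes over 66 s, if anything falls off the work surface, if the arm or the gripper's body presses on something with over 40 N, if the wrist force passes 120 N, or if a joint passes its speed limit or range.

### The arm

A 6-joint arm with a two-finger parallel gripper is mounted at the origin on the work surface. World frame = base frame: x ahead of the robot, y to its left, z up, the work surface at z = 0. Lengths are in m, angles in rad, forces in N, time in s.
With the tool pointing down it reaches from about 0.425 to 0.95 m from the base axis. Payload 3.5 kg.
Tool frame: the origin (TCP) lies at the very end of the fingers, on their centre line; the grasp point (between the pads) lies ctrl.tcp_to_grasp behind it (ctrl.tcp_to_grasp is the distance from the TCP to the grasp point, in m); z points along the fingers, y is the line along which they close (so a half turn about z gives the same grasp; the last joint's range is limited). The gripper opens to 85 mm and grips with 20 to 120 N. Pads are 22 mm wide; open, the fingers measure 114 mm over their backs; the gripper's body (76 mm by 85 mm) begins 54 mm behind the grasp point. The pads swing forward as they close: fully open they stand 13 mm farther back than shut.
Start: joints at [-1.368, 0.286, 1.577, -0, 1.279, -0.15], TCP at [0.233, -0.633, 0.231] pointing down, gripper open.
Joint ranges: [-2.77, 2.77], [-0.9, 2.22], [0.21, 2.48], [-1.53, 4.67], [0.24, 2.81], [-2.84, 2.84]. Speed limits (rad/s): [2.79, 2.79, 3.14, 3.14, 3.14, 3.14].

### API

Orientations are given as a unit quaternion [x, y, z, w].
In Python, from plant import ctrl gives the robot as it stands.
- The arm moves only by the shell command python3 -m inch 'ROWS' [FORCE]. ROWS is JSON, a list of rows, each an object with "slide": the shift along the tool's x, y, z in cm, a list of three; "turn": the turn about the tool's z in rad; "grip": the finger opening in cm, from 0 to 8.54. A call has 1 to 20 rows; each row is the pose to reach, as a shift and turn from the pose commanded when the call began, along the tool's axes at that moment; what a row does not reach only later rows make up. A row lasts 1/10 s, in which the tool goes at most 50 mm and 8.59 degrees, less where a joint would pass 70% of its speed; a pose out of reach is approached as far as the arm can. A call with a gripper value outside its range is refused whole. The fingers move at their own pace and stop on an object; FORCE is the grip in N (left out, the last holds). Time passes only in rows, so rows that repeat a pose let the fingers close. It gives the time, the measured TCP pose, the force, the opening and the grip force at its end, in the units of the state.
- ctrl.get_state(): the state, without advancing time (a new reading comes with each control period).
- ctrl.read_camera(name): name is "scene" or "side" or "wrist"; returns (picture, depth): 420x560x3 uint8, red, green, blue; 420x560 float32, m along the optical axis (not along the pixel's ray), 0 where there is no reading.
- ctrl.camera_info(name): a dict with "K" (3x3 intrinsics, pixels), "camera_from_world" (4x4, takes a point from world to camera coordinates); the wrist camera has in their place "T_tool_cam" (4x4, takes a point from camera to tool coordinates, whose origin is the TCP and whose axes are the flange's). Camera axes: x right, y down, z forward; pixel columns grow to the right and rows downward; lengths in m; the calibration is good to about 2 mm. A picture is of the moment at which its call begins: read the wrist's pose just before it. camera_info takes no time and is no camera call.
- ctrl.sign_off(): hands the job in; it is judged then, once.
The state is a dict: "time": time; "qpos": joint angles; "dq": joint speeds; "joint_efforts": joint torques, N m; "eef_pos": TCP position; "tcp_rot": TCP orientation; "contact_force": force on the tool from outside, world axes, zero at the start; "wrist_torque": the same for the moment, N m; "opening": opening from 0.0 (shut) to 1.0 (fully open); "finger_force": force on a finger pad.
Only numpy, scipy, OpenCV 4.12 (cv2) and the standard library are available. Lean on these libraries where they do the work, as an engineer would, in place of code of your own. Each camera call takes 0.05 s, during which the arm holds its last target. There are 200 camera calls.

## Working session

There is one attempt and no reset: what is moved stays moved. The work goes in short steps, Python scripts to look and compute and a shell command to move; the robot and the scene stay as the last step left them, time stands still between calls to the robot, and variables do not carry over. Pictures are saved under pics/ and viewed, at most 10 in all, crops included, and the job is handed in when it is done.

```bash
mkdir -p pics; ls; python3 - <<'E'
from plant import ctrl
import cv2,numpy as np
s=ctrl.get_state();print({k:np.round(v,4) for k,v in s.items()});print(ctrl.tcp_to_grasp)
ims=[]
for n in("scene","side"):
    p,d=ctrl.read_camera(n);i=ctrl.camera_info(n);np.savez(f"pics/{n}0.npz",p=p,d=d,K=i["K"],T=i["camera_from_world"])
    cv2.imwrite(f"pics/{n}0.png",p[...,::-1])
    C=np.linalg.inv(i["camera_from_world"]);print(n,np.round(C,3).tolist(),i["K"][0][0])
print(ctrl.camera_info("wrist"))
E
```

```text
pics
{'time': np.float64(0.0), 'qpos': array([-1.368 ,  0.2872,  1.5781, -0.    ,  1.2786, -0.15  ]), 'dq': array([ 0.0004, -0.0003, -0.0014, -0.0001, -0.0002,  0.0001]), 'joint_efforts': array([-7.00000e-04, -4.05985e+01, -2.92624e+01, -2.00000e-04,
        5.70000e-03, -0.00000e+00]), 'eef_pos': array([ 0.2331, -0.6328,  0.23  ]), 'tcp_rot': array([ 0.9845,  0.1755, -0.    , -0.0012]), 'contact_force': array([ 0.7179,  0.5879, -0.2661]), 'wrist_torque': array([ 0.0007,  0.0348, -0.0061]), 'finger_force': np.float64(0.0), 'opening': np.float64(0.9992)}
0.0187
scene [[0.024, 0.658, -0.752, 1.385], [1.0, -0.021, 0.014, -0.02], [-0.006, -0.752, -0.659, 0.822], [0.0, 0.0, 0.0, 1.0]] 420.40842303270443
side [[-0.881, -0.333, 0.335, 0.122], [-0.472, 0.643, -0.603, 0.705], [-0.015, -0.69, -0.724, 0.924], [0.0, 0.0, 0.0, 1.0]] 461.8995514540194
{'K': array([[304.90265737,   0.        , 276.98333239],
       [  0.        , 304.90265737, 205.37394224],
       [  0.        ,   0.        ,   1.        ]]), 'T_tool_cam': array([[ 4.28033916e-04, -9.52503043e-01, -3.04528768e-01,
         7.75552611e-02],
       [ 9.99999904e-01,  3.79328584e-04,  2.19099972e-04,
        -1.08548978e-03],
       [-9.31769239e-05, -3.04528832e-01,  9.52503114e-01,
        -1.42524705e-01],
       [ 0.00000000e+00,  0.00000000e+00,  0.00000000e+00,
         1.00000000e+00]])}
```

View pics/scene0.png

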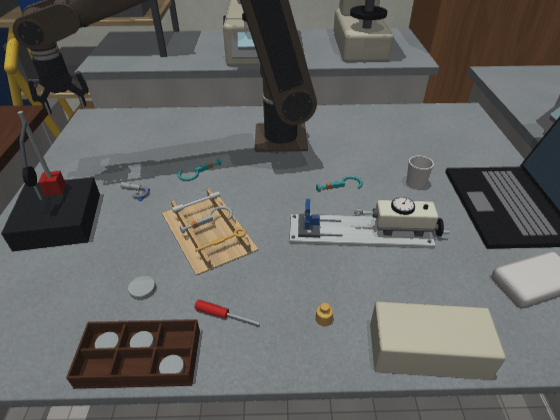

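View pics/side0.png

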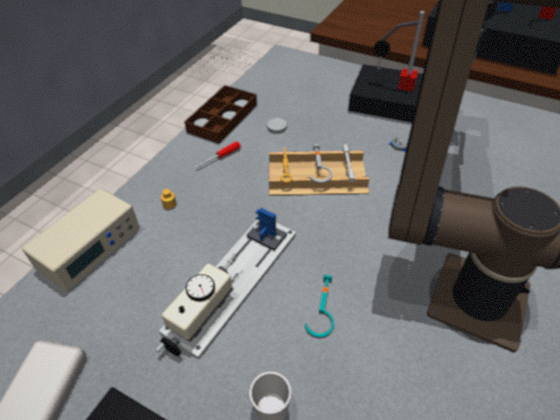

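Scene camera: the grey hook is in the rack's middle at about (205,222). Look-alikes are the turquoise hooks at (200,170) and (340,184), plus the brass eye rod (225,242) and the aluminium bar (197,202) in the rack. I choose the grey steel one. The stand has its gauge at (405,212) and its yoke at (309,222).

```bash
cat > h.py <<'E'
import numpy as np,cv2
from scipy.spatial.transform import Rotation as R
def load(n):
    z=np.load(f"pics/{n}.npz");return z["p"],z["d"],z["K"],z["T"]
def cloud(d,K,T):
    v,u=np.mgrid[:d.shape[0],:d.shape[1]]
    c=np.stack([(u-K[0,2])*d/K[0,0],(v-K[1,2])*d/K[1,1],d],-1)
    W=np.linalg.inv(T);w=c@W[:3,:3].T+W[:3,3];w[d<=0]=np.nan;return w
def proj(P,K,T):
    c=np.asarray(P)@T[:3,:3].T+T[:3,3];return c[...,:2]/c[...,2:]*[K[0,0],K[1,1]]+[K[0,2],K[1,2]]
def ray(uv,K,T,z):  # pixel -> world at height z
    W=np.linalg.inv(T);r=W[:3,:3]@np.array([(uv[0]-K[0,2])/K[0,0],(uv[1]-K[1,2])/K[1,1],1]);o=W[:3,3]
    return o+r*(z-o[2])/r[2]
def wrist(name):
    from plant import ctrl
    s=ctrl.get_state();p,d=ctrl.read_camera("wrist");i=ctrl.camera_info("wrist")
    M=np.eye(4);M[:3,:3]=R.from_quat(s["tcp_rot"]).as_matrix();M[:3,3]=s["eef_pos"]
    T=np.linalg.inv(M@i["T_tool_cam"]);np.savez(f"pics/{name}.npz",p=p,d=d,K=i["K"],T=T)
    cv2.imwrite(f"pics/{name}.png",p[...,::-1]);return s
E
python3 - <<'E'
from h import *
for n in("scene0","side0"):
    p,d,K,T=load(n);w=cloud(d,K,T);f=p.astype(int)
    blue=(f[...,2]>f[...,0]+50)&(f[...,2]>f[...,1]+40)&(w[...,2]>.02)
    x=w[blue];x=x[~np.isnan(x[:,0])]
    x=x[(x[:,0]>.4)&(x[:,1]<.5)&(x[:,1]>-.1)];print(n,"yoke",len(x),np.round([np.percentile(x,3,0),np.median(x,0),np.percentile(x,97,0)],4).tolist())
    # plywood
    rk=(f[...,0]>f[...,2]+40)&(w[...,2]<.06)&(w[...,1]<-.05)&(w[...,1]>-.35)&(w[...,0]>.4)&(w[...,0]<.85)
    m=cv2.morphologyEx(rk.astype('uint8'),cv2.MORPH_OPEN,np.ones((3,3)));x=w[m>0]
    r=cv2.minAreaRect(x[:,:2].astype('float32')*1000);print("rack",r)
    # stand: things 10..20mm high
    b=(abs(w[...,2]-.015)<.004)&(w[...,1]>-.02)&(w[...,1]<.5)&(f.min(-1)>120)
    x=w[b];print("stand",len(x),cv2.minAreaRect(x[:,:2].astype('float32')*1000),np.median(x[:,2]))
    t=(w[...,2]>.08)&(w[...,1]>0.05)&(w[...,1]<.42)&(w[...,0]<.8)&(w[...,0]>.45);x=w[t];print("high",cv2.minAreaRect(x[:,:2].astype('float32')*1000))
p=load("scene0")[0];q=load("side0")[0]
a=cv2.resize(p[180:280,150:450],None,fx=2.6,fy=2.6,interpolation=2)
b=cv2.resize(q[130:200,250:390],None,fx=4,fy=4,interpolation=2)
c=np.zeros((a.shape[0]+b.shape[0],780,3),'uint8');c[:a.shape[0]]=a[:,:780];c[a.shape[0]:,:b.shape[1]]=b
cv2.imwrite("pics/crop.png",c[...,::-1])
E
```

```text
scene0 yoke 46 [[0.4997, 0.0589, 0.0508], [0.5181, 0.0644, 0.099], [0.5451, 0.0906, 0.1005]]
rack ((589.21826171875, -183.86123657226562), (440.9041748046875, 203.43104553222656), 21.90391731262207)
stand 1939 ((-394.9039306640625, 275.2192687988281), (393.0809326171875, 1962.3233642578125), 86.15662384033203) 0.013902376186438858
high ((530.4442138671875, 230.13629150390625), (351.6012878417969, 68.09165954589844), 86.24320983886719)
side0 yoke 142 [[0.4919, 0.0571, 0.034], [0.5157, 0.0671, 0.0946], [0.834, 0.2802, 0.1026]]
rack ((593.290771484375, -180.7528533935547), (442.8190002441406, 213.3301544189453), 15.674368858337402)
stand 2829 ((423.11065673828125, 228.37506103515625), (413.0098571777344, 310.05535888671875), 85.96145629882812) 0.01486242202342325
high ((522.5831298828125, 231.00704956054688), (351.560791015625, 67.8084945678711), 85.7761001586914)
```

View pics/crop.png

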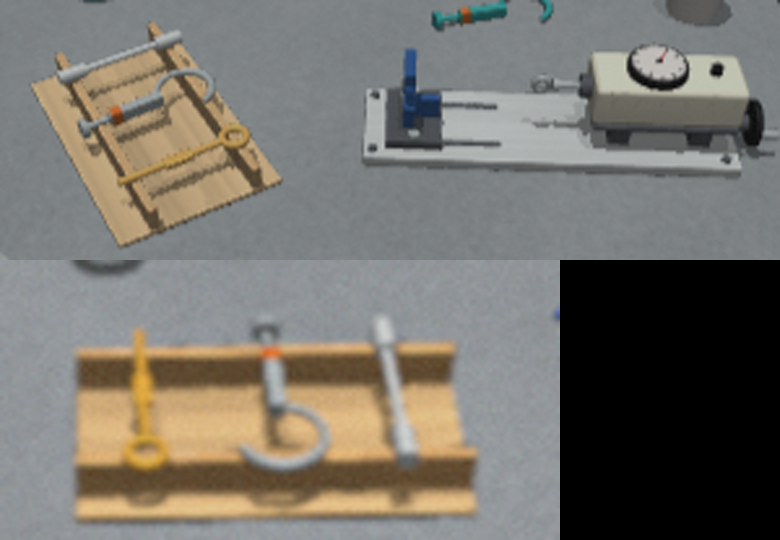

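The crop confirms it. The steel hook with the orange band lies in the middle of the rack, shank at scene (203,220), head (182,229), bowl to the right, and the tip opens toward +x. Next I work out the view moves.

```bash
python3 - <<'E'
from h import *
p,d,K,T=load("scene0")
for nm,c,z in(("head",(85,128),.04),("shank",(137,105),.045),("bowl",(213,85),.04),("eye",(542,83),.078),("yoketop",(411,53),.1)):
    print(nm,ray((150+c[0]/2.6,180+c[1]/2.6),K,T,z).round(4))
p,d,K,T=load("side0")
for nm,c,z in(("head",(265,325),.04),("shank",(272,375),.045),("bowl",(285,465),.04)):
    print(nm,ray((250+c[0]/4,130+(c[1]-260)/4),K,T,z).round(4))
E
```

```text
head [ 0.5428 -0.2765  0.04  ]
shank [ 0.5139 -0.2249  0.045 ]
bowl [ 0.478  -0.1468  0.04  ]
eye [0.5296 0.2016 0.078 ]
yoketop [0.5029 0.0663 0.1   ]
head [ 0.5377 -0.283   0.04  ]
shank [ 0.5073 -0.2289  0.045 ]
bowl [ 0.4622 -0.153   0.04  ]
```

```bash
python3 -m inch '[{"slide":[10,-7,0],"turn":-0.4,"grip":5},{"slide":[20,-14,0],"turn":-0.8,"grip":5},{"slide":[30,-21,0],"turn":-1.2,"grip":5},{"slide":[40,-28.5,0],"turn":-1.7,"grip":5},{"slide":[40,-28.5,0],"turn":-1.7,"grip":5},{"slide":[40,-28.5,0],"turn":-1.7,"grip":5},{"slide":[40,-28.5,0],"turn":-1.7,"grip":5},{"slide":[40,-28.5,0],"turn":-1.7,"grip":5},{"slide":[40,-28.5,0],"turn":-1.7,"grip":5},{"slide":[40,-28.5,0],"turn":-1.7,"grip":5},{"slide":[40,-28.5,0],"turn":-1.7,"grip":5},{"slide":[40,-28.5,0],"turn":-1.7,"grip":5},{"slide":[40,-28.5,0],"turn":-1.7,"grip":5},{"slide":[40,-28.5,0],"turn":-1.7,"grip":5},{"slide":[40,-28.5,0],"turn":-1.7,"grip":5},{"slide":[40,-28.5,0],"turn":-1.7,"grip":5}]'
python3 -c "
from h import *
s=wrist('w1');print(s['eef_pos'],R.from_quat(s['tcp_rot']).as_matrix().round(4).tolist())"
```

```text
time: 1.7
eef_pos: [0.5099, -0.2281, 0.2312]
tcp_rot: [0.518, 0.855, 0.0, -0.0]
contact_force: [0.1, 0.9, -0.0]
opening: 0.587
finger_force: 0.0
[ 0.5099323 -0.2280808  0.2312456] [[-0.4625, 0.8866, -0.0001], [0.8866, 0.4625, 0.0001], [0.0001, -0.0001, -1.0]]
```

View pics/w1.png

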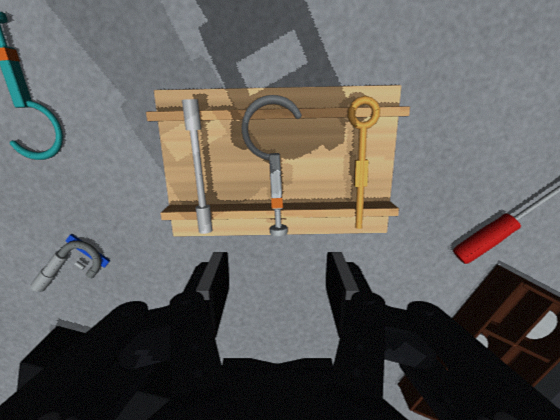

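The wrist view shows the hook clearly, bowl at (270,98), tip (299,115), shank (276,180), head (279,231). I fit its pose by silhouette.

```bash
cat >> h.py <<'E'
from scipy.optimize import minimize
def hookpix(pose,z,K,T,S=8):
    """supersampled silhouette of the hook at (x,y,phi), centre-line height z"""
    x,y,f=pose;c,s=np.cos(f),np.sin(f)
    a=np.radians(np.arange(115,361,3));t=np.stack([.03*np.cos(a),.03*np.sin(a)],-1)
    img=np.zeros((420*S//2,560*S//2),'uint8');S=S//2
    def P(q,zz):
        q=np.asarray(q);return proj(np.c_[x+c*q[:,0]-s*q[:,1],y+s*q[:,0]+c*q[:,1],np.full(len(q),zz)],K,T)
    def fill(q,zz): return cv2.fillConvexPoly(img,cv2.convexHull(((np.vstack([P(q,k) for k in zz])+.5)*S).astype('float32')).astype('int32'),255)
    pp=P(t,z);depth=abs((T[:3,:3]@np.array([x,y,z])+T[:3,3])[2])
    for (u,v),ad in zip(pp,np.degrees(a)):
        r=.0035+.001*np.exp(-((ad-180)/40)**2)
        cv2.circle(img,(int((u+.5)*S),int((v+.5)*S)),int(round(r*K[0,0]/depth*S)),255,-1)
    R_=lambda x0,x1,w:[(x0,-w),(x1,-w),(x1,w),(x0,w)]
    fill(R_(.026,.088,.006),(z-.008,z+.008));fill(R_(.088,.112,.0035),(z,));
    b=np.linspace(0,6.28,16)
    fill(np.r_[[(X,.011*np.cos(k)) for X in(.112,.12) for k in b]],(z,)) if 0 else None
    for X in (.112,.12): pass
    pts=[]
    for X in(.112,.12):
        for k in b: pts.append(P([(X,.011*np.cos(k))],z+.011*np.sin(k))[0])
    cv2.fillConvexPoly(img,cv2.convexHull(((np.array(pts)+.5)*S).astype('float32')).astype('int32'),255)
    return cv2.resize(img,(560,420),interpolation=cv2.INTER_AREA)/255.
def fit(mask,pose0,z,K,T):
    m=cv2.GaussianBlur(mask.astype('float32'),(0,0),1)
    def cost(q):
        g=cv2.GaussianBlur(hookpix((q[0]/1e3,q[1]/1e3,q[2]/50),z,K,T).astype('float32'),(0,0),1)
        return ((g-m)**2).sum()/m.sum()
    q0=np.array([pose0[0]*1e3,pose0[1]*1e3,pose0[2]*50])
    r=minimize(cost,q0,method='Nelder-Mead',options=dict(initial_simplex=q0+np.array([[0,0,0],[5,0,0],[0,5,0],[0,0,4.]]),xatol=.02,fatol=1e-5,maxiter=300))
    return np.array([r.x[0]/1e3,r.x[1]/1e3,r.x[2]/50]),r.fun
E
python3 - <<'E'
from h import *
p,d,K,T=load("w1");w=cloud(d,K,T);f=p.astype(int)
# not wood: low saturation; or orange band; restrict by region
sat=f.max(-1)-f.min(-1)
reg=np.zeros(sat.shape,bool);reg[85:245,232:312]=1
band=(f[...,0]>f[...,2]+110)
print(np.nanpercentile(w[120:200,240:310,2],[5,50,95]), w[160:220:10,276,2].round(4))
hh=(w[...,2]>.0372)&reg
grey=(sat<28)&reg
q0=(.478,-.16,-1.11);T0=T
for nm,mask in(("h",hh),):
    q,c=fit(mask,q0,.0395,K,T);print(nm,mask.sum(),q,np.degrees(q[2]),c)
g=hookpix(q,.0395,K,T)
o=p.copy();o[...,0]=np.where(g>.5,255,o[...,0]);o[...,1]=np.where(hh,255,o[...,1])
cv2.imwrite("pics/fit1.png",cv2.resize(np.hstack([o[80:250,220:330],p[80:250,220:330]]),None,fx=3.2,fy=3.2,interpolation=0)[...,::-1])
s=q;gr=q[:2]+.057*np.array([np.cos(q[2]),np.sin(q[2])]);print("grip",gr)
E
```

```text
[0.00481421 0.00616139 0.04736774] [0.0481 0.0477 0.0479 0.0477 0.0481 0.043 ]
h 1847 [ 0.47845409 -0.17941372 -1.03830173] -59.490307270724976 0.01811211183667183
grip [ 0.50739208 -0.22852168]
```

View pics/fit1.png

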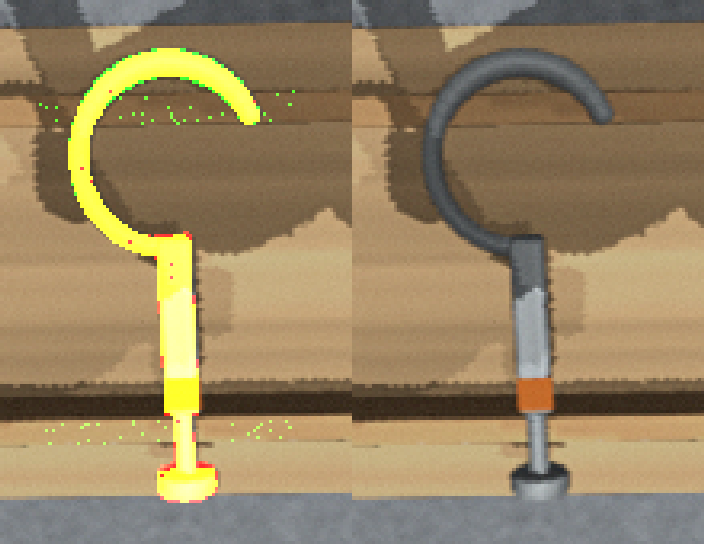

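```bash
python3 -m inch '[{"slide":[0.08,-0.24,4],"turn":-0.052,"grip":5},{"slide":[0.08,-0.24,8],"turn":-0.052,"grip":5},{"slide":[0.08,-0.24,12],"turn":-0.052,"grip":5},{"slide":[0.08,-0.24,15],"turn":-0.052,"grip":5},{"slide":[0.08,-0.24,18],"turn":-0.052,"grip":5},{"slide":[0.08,-0.24,20],"turn":-0.052,"grip":5},{"slide":[0.08,-0.24,21.04],"turn":-0.052,"grip":5},{"slide":[0.08,-0.24,21.04],"turn":-0.052,"grip":5},{"slide":[0.08,-0.24,21.04],"turn":-0.052,"grip":3},{"slide":[0.08,-0.24,21.04],"turn":-0.052,"grip":2},{"slide":[0.08,-0.24,21.04],"turn":-0.052,"grip":0.5},{"slide":[0.08,-0.24,21.04],"turn":-0.052,"grip":0.5},{"slide":[0.08,-0.24,21.04],"turn":-0.052,"grip":0.5},{"slide":[0.08,-0.24,21.04],"turn":-0.052,"grip":0.5}]' 80; python3 -c "
from plant import ctrl;s=ctrl.get_state();print(s['wrist_torque'],s['qpos'])"
```

```text
time: 3.15
eef_pos: [0.5088, -0.2289, 0.0226]
tcp_rot: [0.496, 0.869, -0.0, 0.002]
contact_force: [-0.7, 1.0, 6.2]
opening: 0.124
finger_force: 79.1
[ 0.09925842  0.08563971 -0.03290261] [-6.04599896e-01  2.98015687e-01  1.99004355e+00  8.25775827e-05
  8.50427750e-01 -1.13860926e+00]
```

```bash
python3 -m inch '[{"slide":[0,0,-1],"turn":0,"grip":0.5},{"slide":[0,0,-4],"turn":0,"grip":0.5},{"slide":[0,0,-8],"turn":0,"grip":0.5},{"slide":[0,0,-12],"turn":0,"grip":0.5},{"slide":[0,0,-16],"turn":0,"grip":0.5},{"slide":[3,5,-18],"turn":-0.12,"grip":0.5},{"slide":[6,9.6,-18],"turn":-0.25,"grip":0.5},{"slide":[9,14.6,-18],"turn":-0.38,"grip":0.5},{"slide":[12,19.6,-18],"turn":-0.5,"grip":0.5},{"slide":[15,24.6,-18],"turn":-0.62,"grip":0.5},{"slide":[18,29.5,-18],"turn":-0.75,"grip":0.5},{"slide":[20,33,-18],"turn":-0.82,"grip":0.5},{"slide":[21.2,34.7,-18],"turn":-0.86,"grip":0.5},{"slide":[21.2,34.7,-18],"turn":-0.86,"grip":0.5},{"slide":[21.2,34.7,-18],"turn":-0.86,"grip":0.5},{"slide":[21.2,34.7,-18],"turn":-0.86,"grip":0.5},{"slide":[21.2,34.7,-18],"turn":-0.86,"grip":0.5}]'
python3 -c "
from h import *
s=wrist('w2');print(s['eef_pos'],R.from_quat(s['tcp_rot']).as_matrix().round(4).tolist(),s['contact_force'],s['wrist_torque'])"
```

```text
time: 4.85
eef_pos: [0.6978, 0.1293, 0.2008]
tcp_rot: [0.089, 0.996, -0.0, -0.0]
contact_force: [0.5, -0.6, -2.0]
opening: 0.122
finger_force: 78.5
[0.69782697 0.12925728 0.20077651] [[-0.9841, 0.1777, -0.0009], [0.1777, 0.9841, -0.0005], [0.0008, -0.0006, -1.0]] [ 0.49718647 -0.60734731 -2.02441507] [-0.01335286  0.00481443  0.02588811]
```

View pics/w2.png

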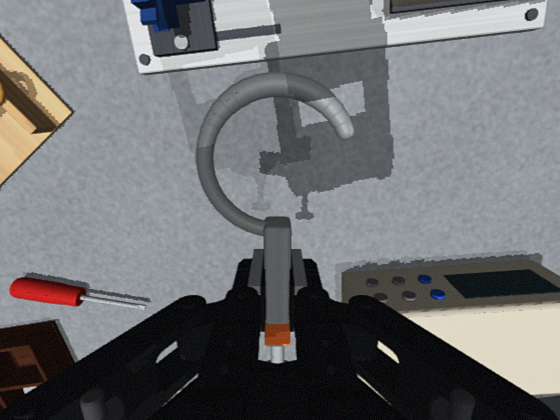

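The hook is firmly in the gripper, tip at (348,132), bowl (278,82), but the eye is above the frame. I shift 5 cm toward the robot.

```bash
python3 -m inch '[{"slide":[2.5,-0.4,0],"turn":0,"grip":0.5},{"slide":[5.2,-0.9,0],"turn":0,"grip":0.5},{"slide":[5.2,-0.9,0],"turn":0,"grip":0.5},{"slide":[5.2,-0.9,0],"turn":0,"grip":0.5},{"slide":[5.2,-0.9,0],"turn":0,"grip":0.5}]'
python3 - <<'E'
from h import *
s=wrist('w3');print(s['eef_pos'],R.from_quat(s['tcp_rot']).as_matrix().round(4).tolist())
p=load('w3')[0];cv2.imwrite("pics/w3c.png",cv2.resize(p[0:250,100:500],None,fx=2,fy=2)[...,::-1])
E
```

```text
time: 5.4
eef_pos: [0.6465, 0.1304, 0.2017]
tcp_rot: [0.089, 0.996, 0.0, 0.001]
contact_force: [-0.5, -0.4, -1.5]
opening: 0.12
finger_force: 78.5
[0.64646127 0.13043632 0.20167676] [[-0.9842, 0.177, 0.0017], [0.177, 0.9842, -0.0], [-0.0017, 0.0003, -1.0]]
```

View pics/w3c.png

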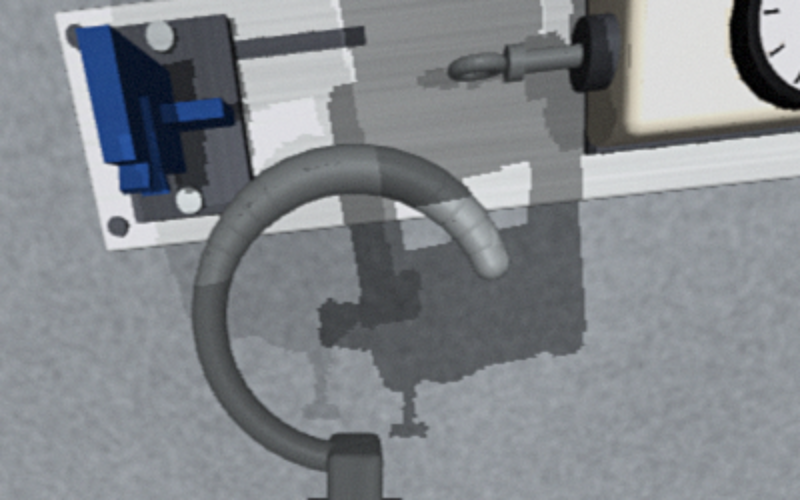

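Crop at 2x: the eye ring is at about (477,67), i.e. pixel (338,33), its stem runs to (545,57), the yoke top runs (100,28)–(130,160), and the hook tip in hand is at (492,262). Now I measure all of these from the picture and depth.

```bash
python3 - <<'E'
from h import *
p,d,K,T=load("w3");w=cloud(d,K,T);f=p.astype(int)
v,u=np.mgrid[:420,:560]
# yoke top
blue=(f[...,2]>f[...,0]+40)&(w[...,2]>.095)&(u<240)
x=w[blue];print("yoke z",np.percentile(x[:,2],[5,50,95]),len(x));print("yoke rect",cv2.minAreaRect(x[:,:2].astype('float32')*1000))
# eye assembly
e=(w[...,2]>.06)&(w[...,2]<.095)&(u>310)&(u<392)&(v<60)
x=w[e];print("eye pts",len(x),np.percentile(x,[0,5,50,95,100],axis=0).round(4).tolist())
ys,xs=np.where(e)
for c in range(318,392,4):
    r=ys[xs==c]
    if len(r): print(c,r.min(),r.max(),w[r,c,2].max().round(4),ray((c,(r.min()+r.max())/2),K,T,.075)[:2].round(4))
# base
b=(abs(w[...,2]-.015)<.003)&(f.min(-1)>60)&(v<130);x=w[b];print("base",cv2.minAreaRect(x[:,:2].astype('float32')*1000),np.median(x[:,2]))
# hook in hand
hk=(d>0)&(d<.2)&(v<222)&(w[...,2]>.19)&(w[...,2]<.25)
s=w[hk];A=np.c_[s[:,:2]-s[:,:2].mean(0),np.ones(len(s))];print("hook z plane",np.linalg.lstsq(A,s[:,2],rcond=None)[0],len(s))
c0=np.array([.6465,.1304])+.057*np.array([-.9842,.177])
mask=hk.copy();lim=222
for z in(.2204,):
    m=mask.astype('float32')
    import h
    def cost(q):
        g=hookpix((q[0]/1e3,q[1]/1e3,q[2]/50),q[3]/1e3,K,T).astype('float32');g[lim:]=0
        return ((cv2.GaussianBlur(g,(0,0),1)-cv2.GaussianBlur(m,(0,0),1))**2).sum()/m.sum()
    q0=np.array([c0[0]*1e3,c0[1]*1e3,np.radians(-10.2)*50,z*1e3])
    r=minimize(cost,q0,method='Nelder-Mead',options=dict(initial_simplex=q0+np.vstack([np.zeros(4),np.diag([4,4,3,3.])]),xatol=.02,fatol=1e-6,maxiter=500))
    print("hand",q0,r.x,np.degrees(r.x[2]/50),r.fun)
E
```

```text
yoke z [0.0982923  0.09976497 0.10101733] 1168
yoke rect ((512.4053955078125, 63.97732925415039), (12.621260643005371, 44.122066497802734), 85.57568359375)
eye pts 1041 [[0.5132, 0.1903, 0.0635], [0.5183, 0.1935, 0.0687], [0.5246, 0.2187, 0.0787], [0.5326, 0.2419, 0.0856], [0.5386, 0.2429, 0.0881]]
326 30 39 0.0808 [0.5219 0.1927]
330 29 40 0.0845 [0.5225 0.1958]
334 28 40 0.0865 [0.5227 0.1989]
338 27 39 0.087 [0.5226 0.2021]
342 27 38 0.0869 [0.5228 0.2052]
346 26 37 0.087 [0.5226 0.2084]
350 27 35 0.0838 [0.5228 0.2115]
354 22 40 0.0816 [0.5234 0.2146]
358 22 40 0.0825 [0.5239 0.2176]
362 25 36 0.0814 [0.5241 0.2208]
366 25 35 0.0803 [0.5244 0.2239]
370 24 35 0.0806 [0.5246 0.227 ]
374 24 34 0.0792 [0.5248 0.2301]
378 23 34 0.0797 [0.525  0.2332]
382 23 34 0.0799 [0.5255 0.2363]
386 14 45 0.0805 [0.5268 0.2393]
390 8 45 0.0801 [0.5252 0.2425]
base ((523.6444091796875, 213.70411682128906), (394.70428466796875, 110.1454086303711), 85.72714233398438) 0.014924628261269779
hook z plane [-0.04588254 -0.0025264   0.22180209] 6153
hand [590.4006     140.489       -8.90117919 220.4       ] [589.52486522 141.29773484  -7.94844628 219.87557129] -9.108248508493428 0.056684061884880066
```

```bash
cat >> h.py <<'E'
def hand(name,z0,lim,show=True):
    """hook in hand: top heights along arc and shank + silhouette pose"""
    p,d,K,T=load(name);w=cloud(d,K,T)
    return p,d,K,T,w
E
python3 - <<'E'
from h import *
p,d,K,T=load("w3");w=cloud(d,K,T)
v,u=np.mgrid[:420,:560]
b=(abs(w[...,2]-.015)<.003)&(p.min(-1)>60)&(v<130);s=w[b];print("base plane",np.linalg.lstsq(np.c_[s[:,:2]-s[:,:2].mean(0),np.ones(len(s))],s[:,2],rcond=None)[0])
b=(abs(w[...,2])<.006)&(v>100)&(v<250);s=w[b];print("bench plane",np.linalg.lstsq(np.c_[s[:,:2]-s[:,:2].mean(0),np.ones(len(s))],s[:,2],rcond=None)[0],len(s))
hk=(d>0)&(d<.2)&(w[...,2]>.19)&(w[...,2]<.25)
c=np.array([.5895,.1413]);f=np.radians(-9.1);h=np.array([np.cos(f),np.sin(f)]);l=np.array([-h[1],h[0]])
X=(w[...,:2]-c)@h;Y=(w[...,:2]-c)@l
# shank top
m=hk&(abs(Y)<.004)&(X>.03)&(X<.1)&(w[...,2]>.223)
for a in np.arange(.028,.1,.006):
    k=m&(X>a)&(X<a+.006);print("shank",round(a+.003,3),k.sum(),np.median(w[k][:,2]).round(4) if k.sum() else None,np.median(Y[k]).round(4) if k.sum() else None)
ang=np.degrees(np.arctan2(Y,X))%360;r=np.hypot(X,Y)
for a in range(115,360,15):
    k=hk&(abs(ang-a)<3)&(abs(r-.03)<.008)
    kk=k&(abs(r-.03)<.0012)
    print(a,k.sum(),np.percentile(w[k][:,2],[90])[0].round(4) if k.sum() else 0, np.median(w[kk][:,2]).round(4), r[k].min().round(4),r[k].max().round(4))
E
```

```text
base plane [0.00020463 0.00041334 0.01493209]
bench plane [-0.00105566 -0.00118845  0.00026302] 71525
shank 0.031 163 0.2265 -0.0001
shank 0.037 234 0.2265 -0.0002
shank 0.043 227 0.2265 0.0001
shank 0.049 228 0.2265 -0.0
shank 0.055 212 0.2265 0.0003
shank 0.061 224 0.2265 0.0003
shank 0.067 203 0.2265 0.0002
shank 0.073 190 0.2264 0.0
shank 0.079 174 0.2266 -0.0001
shank 0.085 138 0.2265 -0.0001
shank 0.091 3 0.2251 -0.0007
shank 0.097 1 0.223 -0.0018
shank 0.103 0 None None
115 145 0.223 0.2225 0.0261 0.0332
130 169 0.2231 0.2226 0.0257 0.0336
145 196 0.2235 0.2232 0.0254 0.0341
160 206 0.2237 0.2233 0.0254 0.0342
175 203 0.2237 0.2232 0.0254 0.0343
190 211 0.2236 0.2233 0.0255 0.0343
205 203 0.2236 0.2232 0.0255 0.0343
220 184 0.2234 0.223 0.0256 0.0343
235 163 0.2231 0.2226 0.0263 0.0338
250 142 0.2227 0.2222 0.0265 0.0335
265 133 0.2226 0.2221 0.0264 0.0337
280 129 0.2226 0.2222 0.0266 0.0333
295 121 0.2226 0.222 0.0263 0.0335
310 118 0.2225 0.2219 0.0262 0.0332
325 115 0.2224 0.222 0.0262 0.033
340 111 0.2225 0.2222 0.0263 0.0332
355 264 0.2272 0.2267 0.0256 0.0379
```

The hook is level in the hand. Its arc centre sits 58.0 mm along tool x and 0.6 mm along tool y, with the centre line 17.0 mm above the TCP. The eye is at (0.5227,0.2018), the pull direction is -94.3°, and eye to seat is 144.4 mm, consistent with the description. I approach above the pre-insertion pose.

```bash
python3 -m inch '[{"slide":[3.5,0.9,0],"turn":0,"grip":0.5},{"slide":[7.33,1.79,0],"turn":0,"grip":0.5},{"slide":[7.33,1.79,3],"turn":0,"grip":0.5},{"slide":[7.33,1.79,6],"turn":0,"grip":0.5},{"slide":[7.33,1.79,9],"turn":0,"grip":0.5},{"slide":[7.33,1.79,10.4],"turn":0,"grip":0.5},{"slide":[7.33,1.79,10.4],"turn":0,"grip":0.5},{"slide":[7.33,1.79,10.4],"turn":0,"grip":0.5},{"slide":[7.33,1.79,10.4],"turn":0,"grip":0.5}]'
python3 - <<'E'
from h import *
s=wrist('w4');print(s['eef_pos'],R.from_quat(s['tcp_rot']).as_matrix().round(4).tolist(),s['contact_force'])
p=load('w4')[0];cv2.imwrite("pics/w4c.png",cv2.resize(p[0:270,130:510],None,fx=2,fy=2)[...,::-1])
E
```

```text
time: 6.35
eef_pos: [0.5784, 0.1618, 0.0991]
tcp_rot: [0.088, 0.996, 0.0, 0.002]
contact_force: [0.1, 0.2, -1.0]
opening: 0.12
finger_force: 78.5
[0.57839694 0.1618466  0.09911358] [[-0.9844, 0.176, 0.0038], [0.176, 0.9844, 0.0004], [-0.0037, 0.0011, -1.0]] [ 0.09377747  0.22026218 -1.01983722]
```

View pics/w4c.png

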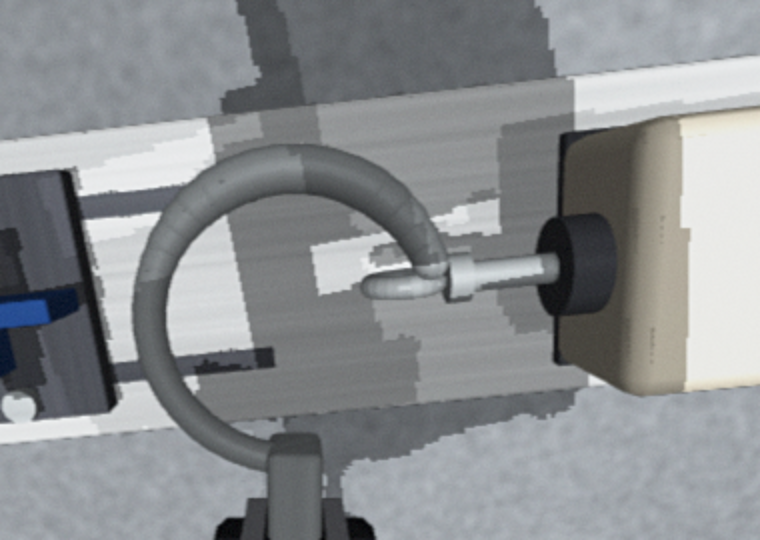

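Crop at 2x: the hook hovers above, with the tip (440,260) just on the robot side of the ring at (365–445,285), as intended. I remeasure both from this closer view.

```bash
cat >> h.py <<'E'
def hookpose(name,z0,c0,f0,lim):
    p,d,K,T=load(name);w=cloud(d,K,T);v,u=np.mgrid[:420,:560]
    m=((w[...,2]>z0-.008)&(w[...,2]<z0+.02)&(v<lim)&(np.hypot(w[...,0]-c0[0],w[...,1]-c0[1])<.06)).astype('float32')
    def cost(q):
        g=hookpix((q[0]/1e3,q[1]/1e3,q[2]/50),z0,K,T).astype('float32');g[lim:]=0
        return ((cv2.GaussianBlur(g,(0,0),1)-cv2.GaussianBlur(m,(0,0),1))**2).sum()/m.sum()
    q0=np.array([c0[0]*1e3,c0[1]*1e3,f0*50])
    r=minimize(cost,q0,method='Nelder-Mead',options=dict(initial_simplex=q0+np.vstack([np.zeros(3),np.diag([3,3,3.])]),xatol=.02,fatol=1e-6,maxiter=500))
    return r.x/[1e3,1e3,50],r.fun
def predict(s,off=(.0580,.0006,np.radians(1.1),.0170)):
    M=R.from_quat(s["tcp_rot"]).as_matrix();c=np.array(s["eef_pos"])+M@[off[0],off[1],-off[3]]
    return c,np.arctan2(-M[1,0],-M[0,0])+off[2]
E
python3 - <<'E'
from h import *
from plant import ctrl
s=ctrl.get_state();c,f=predict(s);print("pred",c,np.degrees(f))
q,e=hookpose('w4',c[2],c,f,205);print("fit",q,np.degrees(q[2]),e)
p,d,K,T=load("w4");w=cloud(d,K,T);v,u=np.mgrid[:420,:560]
e=(w[...,2]>.055)&(w[...,2]<.095)&(u>300)&(u<405)&(v<165)&(v>100)
ys,xs=np.where(e)
for c in list(range(306,320,1))+list(range(320,410,5)):
    r=ys[xs==c]
    if len(r): print(c,r.min(),r.max(),w[r,c,2].max().round(4),ray((c,(r.min()+r.max())/2),K,T,.075)[:2].round(4))
b=(abs(w[...,2]-.015)<.003)&(v<260);x=w[b]
t=(w[...,2]>.0835)&e;print("top pts",t.sum(),w[t].mean(0),w[e][:,2].max())
E
```

```text
pred [0.52125228 0.17264547 0.11592005] -9.03762392527325
fit [ 0.52121997  0.17246776 -0.1899671 ] -10.884313207056584 0.061018504202365875
310 140 146 0.0773 [0.5216 0.1908]
311 139 147 0.0791 [0.5217 0.1913]
312 138 147 0.0798 [0.5215 0.1918]
313 138 148 0.08 [0.5218 0.1923]
314 137 148 0.0822 [0.5217 0.1929]
315 137 149 0.0831 [0.522  0.1934]
316 137 149 0.0831 [0.5221 0.1939]
317 136 149 0.083 [0.522  0.1945]
318 136 149 0.0836 [0.5221 0.195 ]
319 136 149 0.0846 [0.5222 0.1956]
320 136 149 0.0843 [0.5222 0.1961]
325 135 149 0.0861 [0.5225 0.1988]
330 135 149 0.0865 [0.5229 0.2014]
335 134 148 0.087 [0.5229 0.2041]
340 139 148 0.0866 [0.5247 0.2066]
345 140 147 0.0853 [0.5251 0.2093]
350 138 145 0.0828 [0.5246 0.212 ]
355 127 151 0.0821 [0.5237 0.2148]
360 126 150 0.0825 [0.5237 0.2175]
365 129 149 0.0821 [0.5247 0.2201]
370 130 144 0.0797 [0.5241 0.2228]
375 130 144 0.079 [0.5245 0.2254]
380 129 143 0.0791 [0.5245 0.2281]
385 128 143 0.0798 [0.5247 0.2308]
390 128 142 0.0793 [0.5249 0.2334]
395 127 142 0.0799 [0.5251 0.2361]
400 114 152 0.0797 [0.5248 0.2387]
top pts 283 [0.5223936  0.20102211 0.08530371] 0.08768007951895346
```

```bash
python3 - <<'E'
from h import *
for n,c,f in(("w3",(.5895,.1413),-9.1),("w4",(.5212,.1725),-9.04)):
    p,d,K,T=load(n);w=cloud(d,K,T);f=np.radians(f);h=np.array([np.cos(f),np.sin(f)]);l=np.array([-h[1],h[0]])
    X=(w[...,:2]-c)@h;Y=(w[...,:2]-c)@l;zt=.2265 if n=="w3" else .1239
    m=(X>.03)&(X<.09)&(abs(Y)<.012)&(abs(w[...,2]-zt)<.0015)
    print(n,np.polyfit(X[m],Y[m],1),m.sum(),[(round(Y[m&(abs(X-a)<.003)].min()*1e3,1),round(Y[m&(abs(X-a)<.003)].max()*1e3,1)) for a in(.034,.045,.055,.065,.08)])
    zc=zt-.008;m=(w[...,2]>zc-.003)&(np.hypot(X,Y)<.045)&(X<.024)
    a=np.degrees(np.arctan2(Y,X))%360;k=m&(a>60)&(a<200);r=np.hypot(X,Y)
    print(" tip end",np.percentile(a[k],[.2,.5,1,2]).round(1),"z",w[k][:,2].min())
    # circle fit of arc outline
    A=np.c_[2*X[m],2*Y[m],np.ones(m.sum())];s=np.linalg.lstsq(A,(X**2+Y**2)[m],rcond=None)[0];print(" circ",s[:2])
    for a0 in range(130,340,30):
        q=m&(abs(a-a0)<3);print("  ",a0,r[q].min().round(4),r[q].max().round(4),end="")
    print()
E
```

```text
w3 [-2.00066098e-02 -8.60084252e-05] 2833 [(np.float64(-6.7), np.float64(4.9)), (np.float64(-11.7), np.float64(10.8)), (np.float64(-6.5), np.float64(3.9)), (np.float64(-6.7), np.float64(3.9)), (np.float64(-7.7), np.float64(4.2))]
 tip end [108.5 108.9 110.1 111.7] z 0.21828923888635024
 circ [-0.0012056  -0.00051821]
   130 0.0257 0.0336   160 0.0254 0.0342   190 0.0255 0.0343   220 0.0256 0.0343   250 0.0265 0.0335   280 0.0266 0.0333   310 0.0262 0.0332
w4 [-1.93694472e-02  7.21102033e-05] 2852 [(np.float64(-6.5), np.float64(5.1)), (np.float64(-12.0), np.float64(11.0)), (np.float64(-6.3), np.float64(4.1)), (np.float64(-6.6), np.float64(4.0)), (np.float64(-7.5), np.float64(4.3))]
 tip end [107.9 108.7 109.6 111.2] z 0.11509903885804793
 circ [-0.0010709  -0.00036289]
   130 0.0257 0.0339   160 0.0253 0.0341   190 0.0253 0.0341   220 0.0254 0.0339   250 0.0263 0.0331   280 0.0264 0.0333   310 0.0264 0.0333
```

```bash
python3 -m inch '[{"slide":[0.07,-0.06,1],"turn":0,"grip":0.5},{"slide":[0.07,-0.06,2],"turn":0,"grip":0.5},{"slide":[0.07,-0.06,3],"turn":0,"grip":0.5},{"slide":[0.07,-0.06,4],"turn":0,"grip":0.5},{"slide":[0.07,-0.06,4.1],"turn":0,"grip":0.5},{"slide":[0.07,-0.06,4.1],"turn":0,"grip":0.5},{"slide":[0.07,-0.06,4.1],"turn":0,"grip":0.5},{"slide":[0.07,-0.06,4.1],"turn":0,"grip":0.5}]'
cat >> h.py <<'E'
E_=np.array([.5226,.2019]);PD=np.array([-.0747,-.9972]);ND=np.array([.9972,-.0747]);OFF=(.0580,.0005,0,.0170)
def rep(s):
    c,f=predict(s,OFF);r=c[:2]-E_;F=np.array(s["contact_force"][:2])
    th=np.degrees(f)+94.28;print("arc centre in stand x,y,z mm",(r@PD*1e3).round(2),(r@ND*1e3).round(2),(c[2]*1e3).round(2),"theta",th.round(2),"F",(F@PD).round(1),(F@ND).round(1),round(float(s["contact_force"][2]),1),"t",s["time"]);return r@PD,r@ND,c[2],th
def rows(dth,dx=0,dy=0,dz=0):
    """slide/turn that rotates hook by dth deg (stand) about arc centre and shifts it in stand axes, mm"""
    from plant import ctrl
    s=ctrl.get_state();M=R.from_quat(s["tcp_rot"]).as_matrix()
    t=-np.radians(dth);a=np.array(OFF[:2])*100
    k=a-np.array([[np.cos(t),-np.sin(t)],[np.sin(t),np.cos(t)]])@a
    w=np.r_[PD*dx+ND*dy,dz]/10;l=M.T@w
    return (k[0]+l[0]).round(2),(k[1]+l[1]).round(2),l[2].round(2),round(t,3)
E
python3 - <<'E'
from h import *
from plant import ctrl
s=ctrl.get_state();rep(s);print(s['wrist_torque'])
wrist('w5')
for t in range(5,90,5):print(-t,rows(-t))
E
```

```text
time: 7.2
eef_pos: [0.5764, 0.1614, 0.0566]
tcp_rot: [0.088, 0.996, 0.0, 0.001]
contact_force: [0.2, -1.1, -1.5]
opening: 0.121
finger_force: 78.5
arc centre in stand x,y,z mm 30.0 -1.01 73.51 theta 84.15 F 1.1 0.3 -1.5 t 7.2
[ 0.02155969 -0.03193387 -0.00108065]
-5 (np.float64(0.03), np.float64(-0.51), np.float64(0.0), np.float64(0.087))
-10 (np.float64(0.1), np.float64(-1.01), np.float64(0.0), np.float64(0.175))
-15 (np.float64(0.21), np.float64(-1.5), np.float64(0.0), np.float64(0.262))
-20 (np.float64(0.37), np.float64(-1.98), np.float64(0.0), np.float64(0.349))
-25 (np.float64(0.56), np.float64(-2.45), np.float64(0.0), np.float64(0.436))
-30 (np.float64(0.8), np.float64(-2.89), np.float64(0.0), np.float64(0.524))
-35 (np.float64(1.08), np.float64(-3.32), np.float64(0.0), np.float64(0.611))
-40 (np.float64(1.39), np.float64(-3.72), np.float64(0.0), np.float64(0.698))
-45 (np.float64(1.73), np.float64(-4.09), np.float64(0.0), np.float64(0.785))
-50 (np.float64(2.11), np.float64(-4.43), np.float64(0.0), np.float64(0.873))
-55 (np.float64(2.51), np.float64(-4.73), np.float64(0.0), np.float64(0.96))
-60 (np.float64(2.94), np.float64(-5.0), np.float64(0.0), np.float64(1.047))
-65 (np.float64(3.39), np.float64(-5.23), np.float64(0.0), np.float64(1.134))
-70 (np.float64(3.86), np.float64(-5.42), np.float64(0.0), np.float64(1.222))
-75 (np.float64(4.35), np.float64(-5.57), np.float64(0.0), np.float64(1.309))
-80 (np.float64(4.84), np.float64(-5.67), np.float64(0.0), np.float64(1.396))
-85 (np.float64(5.34), np.float64(-5.73), np.float64(0.0), np.float64(1.484))
```

```bash
cat >> h.py <<'E'
def avg(n=4):
    from plant import ctrl
    L=[]
    for i in range(n): ctrl.read_camera("wrist");L.append(ctrl.get_state())
    s=dict(L[-1])
    for k in("eef_pos","tcp_rot","contact_force","wrist_torque"): s[k]=np.mean([x[k] for x in L],0)
    s["sd"]=np.std([x["eef_pos"] for x in L],0);return s
E
python3 - <<'E'
from h import *
p,d,K,T=load("w5");w=cloud(d,K,T);v,u=np.mgrid[:420,:560]
c=np.array([.5196,.1718]);r=np.hypot(w[...,0]-c[0],w[...,1]-c[1]);a=np.degrees(np.arctan2((w[...,:2]-c)@ND,(w[...,:2]-c)@PD))%360
m=(abs(r-.03)<.0015)&(w[...,2]>.06)
for q in range(195,440,20):
    k=m&(abs((a-q+180)%360-180)<4);print(q,k.sum(),np.median(w[k][:,2]).round(4),end="; ")
b=(abs(w[...,2]-.015)<.004)&(p.min(-1)>60);s=w[b];print("base",np.median(s[:,2]))
X=(w[...,:2]-E_)@PD;Y=(w[...,:2]-E_)@ND
k=(abs(X)<.012)&(abs(Y)<.003)&(w[...,2]>.06);print("ring top",np.sort(w[k][:,2])[-15:].mean(),"Xrange",X[k].min(),X[k].max())
s=avg(6);print(s["sd"]);rep(s)
cv2.imwrite("pics/w5c.png",cv2.resize(p[30:270,170:490],None,fx=2.4,fy=2.4)[...,::-1])
E
```

```text
195 55 0.0763; 215 93 0.0775; 235 96 0.0781; 255 98 0.0783; 275 98 0.0782; 295 95 0.0781; 315 83 0.0776; 335 83 0.0772; 355 76 0.077; 375 65 0.077; 395 62 0.077; 415 63 0.0768; 435 57 0.081; base 0.014984945762256327
ring top 0.08732567347713367 Xrange -0.011993333787304624 0.011565420694425302
[1.25080021e-04 1.62700580e-05 1.47457633e-04]
arc centre in stand x,y,z mm 30.08 -1.29 73.26 theta 84.15 F 0.2 -0.2 -1.3 t 7.55
```

View pics/w5c.png

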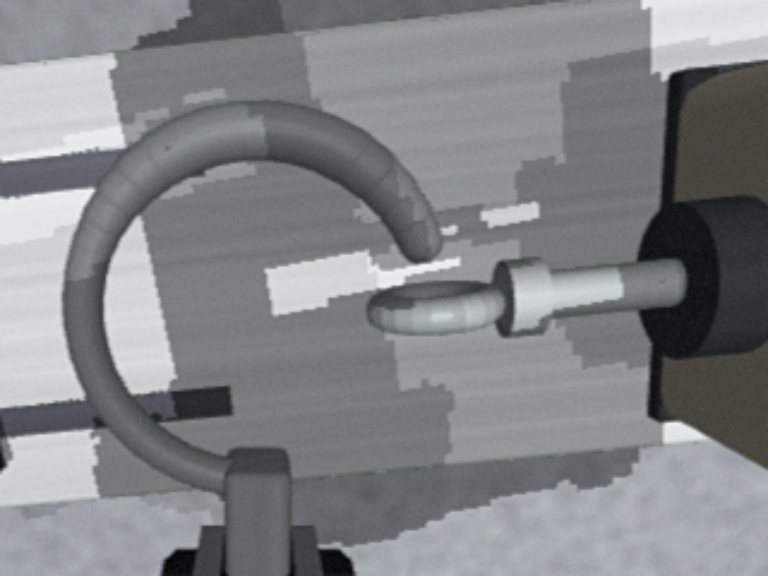

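Crop at 2.4x: the tip (425,250) stands just before the ring (370–505,305), slightly low. Raise 1.7 mm, recentre 1.2 mm, then start the turn.

```bash
python3 -c "
from h import *
print(rows(0,0,1.2,1.7))"
python3 -m inch '[{"slide":[-0.12,0.01,-0.1],"turn":0,"grip":0.5},{"slide":[-0.12,0.01,-0.17],"turn":0,"grip":0.5},{"slide":[-0.12,0.01,-0.17],"turn":0,"grip":0.5},{"slide":[-0.12,0.01,-0.17],"turn":0,"grip":0.5}]'
python3 -c "
from h import *
s=avg(2);rep(s);M=R.from_quat(s['tcp_rot']).as_matrix();print(M[2].round(4))"
```

```text
(np.float64(-0.12), np.float64(0.01), np.float64(-0.17), np.float64(-0.0))
time: 7.95
eef_pos: [0.5771, 0.1612, 0.0577]
tcp_rot: [0.088, 0.996, 0.0, 0.0]
contact_force: [0.0, 0.0, -0.7]
opening: 0.122
finger_force: 78.5
arc centre in stand x,y,z mm 30.13 -0.32 74.62 theta 84.15 F -0.1 0.7 -1.7 t 8.05
[ 0.  0. -1.]
```

```bash
python3 -m inch '[{"slide":[0.03,-0.51,-0.05],"turn":0.087,"grip":0.5},{"slide":[0.10,-1.01,-0.05],"turn":0.175,"grip":0.5},{"slide":[0.21,-1.5,-0.05],"turn":0.262,"grip":0.5},{"slide":[0.37,-1.98,-0.05],"turn":0.349,"grip":0.5},{"slide":[0.37,-1.98,-0.05],"turn":0.349,"grip":0.5},{"slide":[0.37,-1.98,-0.05],"turn":0.349,"grip":0.5}]'
python3 -c "
from h import *
s=avg(2);rep(s)
p,d,K,T=load('w5');wrist('w6');p,d,K,T=load('w6');w=cloud(d,K,T)
X=(w[...,:2]-E_)@PD;Y=(w[...,:2]-E_)@ND;Z=w[...,2]
k=(abs(X)<.013)&(abs(Y)<.0035)&(Z>.06);print('ring X',X[k].min(),X[k].max(),'Ymean',Y[k].mean())
for y0 in(-.012,-.009,-.006,.006,.009):
  k=(abs(X)<.02)&(abs(Y-y0)<.001)&(Z>.06);print(y0,k.sum(),X[k].min().round(4) if k.any() else 0,X[k].max().round(4) if k.any() else 0,Z[k].max().round(4) if k.any() else 0)
"
```

```text
time: 8.65
eef_pos: [0.57, 0.1424, 0.0581]
tcp_rot: [0.259, 0.966, 0.0, 0.0]
contact_force: [-0.3, 0.2, -1.2]
opening: 0.124
finger_force: 78.5
arc centre in stand x,y,z mm 30.06 -0.27 75.16 theta 64.24 F 0.7 -0.4 -1.3 t 8.75
ring X -0.01299603507033764 0.01153168080976346 Ymean -0.0007983312540137472
-0.012 128 -0.0016 0.008 0.0811
-0.009 115 -0.0022 0.0061 0.0807
-0.006 212 -0.0175 0.005 0.0807
0.006 40 -0.0176 -0.0112 0.0796
0.009 0 0 0 0
```

The tip is in the hole and the force is zero. Continue.

```bash
python3 -m inch '[{"slide":[0.03,-0.51,0],"turn":0.087,"grip":0.5},{"slide":[0.10,-1.01,0],"turn":0.175,"grip":0.5},{"slide":[0.21,-1.5,0],"turn":0.262,"grip":0.5},{"slide":[0.37,-1.98,0],"turn":0.349,"grip":0.5},{"slide":[0.37,-1.98,0],"turn":0.349,"grip":0.5},{"slide":[0.37,-1.98,0],"turn":0.349,"grip":0.5}]'
cat >> h.py <<'E'
def look(n):
    s=avg(2);rep(s);print("torque",s["wrist_torque"].round(3),"open",round(float(s["opening"]),3))
    wrist(n);p,d,K,T=load(n);w=cloud(d,K,T)
    X=(w[...,:2]-E_)@PD;Y=(w[...,:2]-E_)@ND;Z=w[...,2]
    k=(abs(X)<.018)&(abs(Y)<.0035)&(Z>.079);print('ring Xmax',X[k].max(),'top',np.sort(Z[k])[-15:].mean())
    for y0 in(-.015,-.012,-.009,.009,.012,.015,.02,.025):
        k=(X>-.012)&(X<.025)&(abs(Y-y0)<.001)&(Z>.06)
        if k.any():print(y0,k.sum(),X[k].min().round(4),X[k].max().round(4),((X[k].min()+X[k].max())/2).round(4),Z[k].max().round(4))
    return p,w,X,Y,Z
E
python3 -c "
from h import *
look('w7')"
```

```text
time: 9.4
eef_pos: [0.5569, 0.1272, 0.0582]
tcp_rot: [0.423, 0.906, 0.0, 0.0]
contact_force: [-0.6, 0.3, 0.0]
opening: 0.121
finger_force: 78.5
arc centre in stand x,y,z mm 29.99 -0.2 75.22 theta 44.26 F 0.4 0.2 -1.8 t 9.5
torque [-0.035  0.033 -0.022] open 0.122
ring Xmax 0.010755684191371654 top 0.08720723068689397
-0.015 150 -0.001 0.0099 0.0044 0.0815
-0.012 145 -0.002 0.008 0.003 0.0814
-0.009 142 -0.0028 0.0066 0.0019 0.0815
0.009 95 -0.0012 0.0061 0.0024 0.0804
0.012 54 -0.0004 0.0057 0.0027 0.0795
```

```bash
python3 -m inch '[{"slide":[0.03,-0.51,0],"turn":0.087,"grip":0.5},{"slide":[0.10,-1.01,0],"turn":0.175,"grip":0.5},{"slide":[0.21,-1.5,0],"turn":0.262,"grip":0.5},{"slide":[0.37,-1.98,0],"turn":0.349,"grip":0.5},{"slide":[0.37,-1.98,0],"turn":0.349,"grip":0.5},{"slide":[0.37,-1.98,0],"turn":0.349,"grip":0.5}]'
python3 -c "
from h import *
look('w8');print(rows(0,1,0,0),rows(0,3,0,0),rows(0,5,0,0))"
```

```text
time: 10.15
eef_pos: [0.5395, 0.1173, 0.0582]
tcp_rot: [0.573, 0.819, 0.0, 0.0]
contact_force: [-0.2, 0.1, -1.0]
opening: 0.122
finger_force: 78.5
arc centre in stand x,y,z mm 29.99 -0.15 75.25 theta 24.26 F 0.5 -0.0 -0.6 t 10.25
torque [-0.022 -0.025  0.004] open 0.12
ring Xmax 0.010811986242833008 top 0.08728308485924606
-0.015 155 -0.001 0.0095 0.0042 0.0814
-0.012 143 -0.002 0.0076 0.0028 0.0816
-0.009 138 -0.0029 0.0065 0.0018 0.0815
0.009 127 -0.0022 0.0069 0.0024 0.0811
0.012 121 -0.001 0.0083 0.0037 0.0804
0.015 119 0.0009 0.0104 0.0057 0.0806
0.02 64 0.0046 0.011 0.0078 0.0799
(np.float64(-0.09), np.float64(-0.04), np.float64(-0.0), np.float64(-0.0)) (np.float64(-0.27), np.float64(-0.12), np.float64(-0.0), np.float64(-0.0)) (np.float64(-0.46), np.float64(-0.21), np.float64(-0.0), np.float64(-0.0))
```

```bash
python3 -m inch '[{"slide":[-0.09,-0.04,0],"turn":0,"grip":0.5},{"slide":[-0.18,-0.08,0],"turn":0,"grip":0.5},{"slide":[-0.27,-0.12,0],"turn":0,"grip":0.5},{"slide":[-0.27,-0.12,0],"turn":0,"grip":0.5},{"slide":[-0.27,-0.12,0],"turn":0,"grip":0.5}]' 120
python3 -c "
from h import *
look('w9')"
```

```text
time: 10.8
eef_pos: [0.5391, 0.1151, 0.0582]
tcp_rot: [0.575, 0.818, 0.001, -0.0]
contact_force: [0.7, 4.8, -2.0]
opening: 0.112
finger_force: 118.7
arc centre in stand x,y,z mm 32.25 -0.31 75.28 theta 24.12 F -5.7 -0.0 -2.1 t 10.9
torque [ 0.751 -0.09  -0.125] open 0.113
ring Xmax 0.012457057455401713 top 0.08739180790456531
-0.015 154 0.0012 0.0116 0.0064 0.0811
-0.012 145 0.0002 0.0098 0.005 0.0818
-0.009 140 -0.0008 0.0085 0.0039 0.0823
0.009 118 0.0004 0.0092 0.0048 0.081
0.012 122 0.0013 0.0107 0.006 0.0806
0.015 118 0.0033 0.0128 0.008 0.0802
0.02 60 0.0067 0.0132 0.0099 0.0793
```

```bash
python3 -m inch '[{"slide":[-0.09,-0.04,0],"turn":0,"grip":0.5},{"slide":[-0.18,-0.08,0],"turn":0,"grip":0.5},{"slide":[-0.27,-0.12,0],"turn":0,"grip":0.5},{"slide":[-0.35,-0.16,0],"turn":0,"grip":0.5},{"slide":[-0.35,-0.16,0],"turn":0,"grip":0.5},{"slide":[-0.35,-0.16,0],"turn":0,"grip":0.5}]'
python3 -c "
from h import *
look('w10')"
```

```text
time: 11.55
eef_pos: [0.5386, 0.1129, 0.0581]
tcp_rot: [0.575, 0.818, 0.002, -0.001]
contact_force: [0.1, 9.8, -2.6]
opening: 0.115
finger_force: 118.6
arc centre in stand x,y,z mm 34.47 -0.56 75.37 theta 24.04 F -10.7 -0.2 -2.3 t 11.65
torque [ 1.541 -0.16  -0.203] open 0.114
ring Xmax 0.014664655770203669 top 0.08750979754413889
-0.015 148 0.0033 0.0136 0.0085 0.0815
-0.012 142 0.0023 0.0119 0.0071 0.0812
-0.009 140 0.0015 0.0107 0.0061 0.0816
0.009 123 0.0027 0.0115 0.0071 0.0812
0.012 116 0.0036 0.0128 0.0082 0.0806
0.015 115 0.0051 0.0148 0.01 0.0809
0.02 67 0.0086 0.0154 0.012 0.0797
```

```bash
python3 -m inch '[{"slide":[-0.09,-0.02,0],"turn":0,"grip":0.5},{"slide":[-0.18,-0.045,0],"turn":0,"grip":0.5},{"slide":[-0.28,-0.07,0],"turn":0,"grip":0.5},{"slide":[-0.28,-0.07,0],"turn":0,"grip":0.5},{"slide":[-0.28,-0.07,0],"turn":0,"grip":0.5}]'
python3 -c "
from h import *
look('w11')
for t in range(2,26,2):print(-t,rows(-t))"
```

```text
time: 12.2
eef_pos: [0.5383, 0.1113, 0.0579]
tcp_rot: [0.576, 0.818, 0.003, -0.002]
contact_force: [0.4, 14.6, -2.8]
opening: 0.117
finger_force: 118.6
arc centre in stand x,y,z mm 36.06 -0.59 75.32 theta 23.99 F -15.4 -1.4 -2.3 t 12.3
torque [ 2.214 -0.083 -0.216] open 0.113
ring Xmax 0.01611809359711821 top 0.08721372665019664
-0.015 152 0.0048 0.0152 0.01 0.081
-0.012 142 0.0036 0.0134 0.0085 0.0813
-0.009 139 0.0029 0.0122 0.0076 0.0813
0.009 125 0.0037 0.0129 0.0083 0.0809
0.012 123 0.0054 0.0145 0.0099 0.0807
0.015 121 0.0067 0.0164 0.0116 0.0801
0.02 65 0.0102 0.017 0.0136 0.0797
-2 (np.float64(0.01), np.float64(-0.2), np.float64(0.0), np.float64(0.035))
-4 (np.float64(0.02), np.float64(-0.4), np.float64(0.0), np.float64(0.07))
-6 (np.float64(0.04), np.float64(-0.61), np.float64(0.0), np.float64(0.105))
-8 (np.float64(0.06), np.float64(-0.81), np.float64(0.0), np.float64(0.14))
-10 (np.float64(0.1), np.float64(-1.01), np.float64(0.0), np.float64(0.175))
-12 (np.float64(0.14), np.float64(-1.2), np.float64(0.0), np.float64(0.209))
-14 (np.float64(0.18), np.float64(-1.4), np.float64(0.0), np.float64(0.244))
-16 (np.float64(0.24), np.float64(-1.6), np.float64(0.0), np.float64(0.279))
-18 (np.float64(0.3), np.float64(-1.79), np.float64(0.0), np.float64(0.314))
-20 (np.float64(0.37), np.float64(-1.98), np.float64(0.0), np.float64(0.349))
-22 (np.float64(0.44), np.float64(-2.17), np.float64(0.0), np.float64(0.384))
-24 (np.float64(0.52), np.float64(-2.35), np.float64(0.0), np.float64(0.419))
```

```bash
python3 -m inch '[{"slide":[-0.06,0.1,0],"turn":0,"grip":0.5},{"slide":[-0.12,0.2,0],"turn":0,"grip":0.5},{"slide":[-0.18,0.3,0],"turn":0,"grip":0.5},{"slide":[-0.24,0.4,0],"turn":0,"grip":0.5},{"slide":[-0.24,0.4,0],"turn":0,"grip":0.5}]'
python3 -c "
from h import *
p,w,X,Y,Z=look('w12')
# head
k=(X>.13)&(X<.17)&(Y>.02)&(Y<.09)&(Z>.06)&(Z<.1);print('head pts',k.sum())"
```

```text
time: 12.85
eef_pos: [0.5399, 0.1111, 0.0568]
tcp_rot: [0.575, 0.818, 0.001, -0.006]
contact_force: [-5.7, 16.6, -0.1]
opening: 0.114
finger_force: 118.9
arc centre in stand x,y,z mm 36.26 0.98 74.43 theta 24.11 F -16.5 -7.1 -0.0 t 12.95
torque [2.606 0.858 0.15 ] open 0.116
ring Xmax 0.01631423302172074 top 0.08746792148006301
-0.015 157 0.0059 0.0166 0.0112 0.0815
-0.012 146 0.0044 0.0145 0.0094 0.0807
-0.009 137 0.0035 0.0131 0.0083 0.0807
0.009 126 0.0039 0.0129 0.0084 0.0813
0.012 121 0.0054 0.0144 0.0099 0.0804
0.015 120 0.0068 0.016 0.0114 0.0798
0.02 77 0.0101 0.0174 0.0137 0.0793
head pts 26
```

The lateral shift presses on the ring sideways, so I undo it and stay on the pure arc, with a little more draw.

```bash
python3 -m inch '[{"slide":[0.02,-0.15,0],"turn":0,"grip":0.5},{"slide":[0.04,-0.33,0],"turn":0,"grip":0.5},{"slide":[0.04,-0.33,0],"turn":0,"grip":0.5},{"slide":[0.04,-0.33,0],"turn":0,"grip":0.5}]'
python3 -c "
from h import *
look('w13')"
```

```text
time: 13.4
eef_pos: [0.5388, 0.1105, 0.0574]
tcp_rot: [0.576, 0.818, 0.003, -0.004]
contact_force: [-1.8, 18.2, -2.7]
opening: 0.112
finger_force: 118.5
arc centre in stand x,y,z mm 36.92 -0.04 74.97 theta 23.98 F -17.5 -2.6 -3.1 t 13.5
torque [ 2.589  0.085 -0.256] open 0.112
ring Xmax 0.016827190636903508 top 0.08747087198743948
-0.015 151 0.0061 0.0164 0.0113 0.0816
-0.012 147 0.0045 0.0147 0.0096 0.0809
-0.009 139 0.0039 0.0132 0.0086 0.0807
0.009 124 0.0045 0.0136 0.009 0.081
0.012 124 0.0059 0.0148 0.0103 0.0806
0.015 126 0.0071 0.0168 0.0119 0.0805
0.02 77 0.011 0.0181 0.0145 0.0793
```

```bash
python3 -m inch '[{"slide":[0.01,-0.2,0],"turn":0.035,"grip":0.5},{"slide":[0.02,-0.4,0],"turn":0.07,"grip":0.5},{"slide":[0.04,-0.61,0],"turn":0.105,"grip":0.5},{"slide":[0.06,-0.81,0],"turn":0.14,"grip":0.5},{"slide":[0.06,-0.81,0],"turn":0.14,"grip":0.5},{"slide":[0.06,-0.81,0],"turn":0.14,"grip":0.5}]'
python3 -c "
from h import *
look('w14')"
```

```text
time: 14.15
eef_pos: [0.5294, 0.1083, 0.057]
tcp_rot: [0.631, 0.776, 0.001, -0.005]
contact_force: [-4.6, 18.4, -0.7]
opening: 0.117
finger_force: 118.8
arc centre in stand x,y,z mm 37.05 -1.67 74.56 theta 16.07 F -17.7 -5.6 -1.4 t 14.25
torque [2.744 0.645 0.131] open 0.111
ring Xmax 0.01718662997326516 top 0.08728027271635913
-0.015 145 0.0053 0.0154 0.0104 0.0808
-0.012 142 0.0045 0.0138 0.0091 0.0809
-0.009 136 0.0037 0.013 0.0083 0.081
0.009 130 0.0053 0.0153 0.0103 0.0803
0.012 126 0.0069 0.0169 0.0119 0.0802
0.015 133 0.0086 0.0195 0.0141 0.0798
0.02 83 0.013 0.0212 0.0171 0.0796
```

```bash
python3 -m inch '[{"slide":[0.02,-0.1,0],"turn":0.035,"grip":0.5},{"slide":[0.04,-0.3,0],"turn":0.07,"grip":0.5},{"slide":[0.06,-0.5,0],"turn":0.105,"grip":0.5},{"slide":[0.06,-0.5,0],"turn":0.105,"grip":0.5},{"slide":[0.06,-0.5,0],"turn":0.105,"grip":0.5}]'
python3 -c "
from h import *
look('w15')"
```

```text
time: 14.8
eef_pos: [0.5246, 0.1078, 0.057]
tcp_rot: [0.67, 0.742, 0.001, -0.005]
contact_force: [-2.9, 18.2, -2.1]
opening: 0.113
finger_force: 118.8
arc centre in stand x,y,z mm 36.63 -0.51 74.56 theta 10.09 F -17.4 -6.2 -1.4 t 14.9
torque [2.74  0.556 0.233] open 0.114
ring Xmax 0.016495936242998974 top 0.08748988633447216
-0.015 149 0.0051 0.0154 0.0102 0.0805
-0.012 141 0.0043 0.0138 0.0091 0.0809
-0.009 135 0.0036 0.0125 0.0081 0.0811
0.009 139 0.0045 0.0143 0.0094 0.0804
0.012 135 0.0059 0.016 0.011 0.0808
0.015 142 0.0075 0.0185 0.013 0.0799
0.02 140 0.0114 0.0228 0.0171 0.0802
0.025 29 0.017 0.0221 0.0195 0.0782
```

```bash
python3 -m inch '[{"slide":[-0.05,0,0],"turn":0,"grip":0.5},{"slide":[-0.05,-0.15,0],"turn":0.035,"grip":0.5},{"slide":[-0.04,-0.36,0],"turn":0.07,"grip":0.5},{"slide":[-0.02,-0.57,0],"turn":0.105,"grip":0.5},{"slide":[-0.02,-0.57,0],"turn":0.105,"grip":0.5},{"slide":[-0.02,-0.57,0],"turn":0.105,"grip":0.5}]'
python3 -c "
from h import *
look('w16')"
```

```text
time: 15.55
eef_pos: [0.5188, 0.1072, 0.057]
tcp_rot: [0.708, 0.706, 0.001, -0.005]
contact_force: [-3.4, 19.0, -1.5]
opening: 0.113
finger_force: 118.9
arc centre in stand x,y,z mm 36.97 -0.27 74.49 theta 4.11 F -18.3 -5.2 -0.7 t 15.65
torque [2.893 0.589 0.384] open 0.114
ring Xmax 0.016776613326550657 top 0.08733561874660009
-0.015 149 0.0051 0.0157 0.0104 0.0808
-0.012 147 0.0044 0.0139 0.0091 0.0807
-0.009 144 0.0037 0.0127 0.0082 0.0811
0.009 144 0.005 0.0149 0.01 0.0808
0.012 148 0.0061 0.0166 0.0113 0.0804
0.015 148 0.008 0.0186 0.0133 0.0808
0.02 161 0.0113 0.0244 0.0179 0.0797
0.025 72 0.0172 0.0248 0.021 0.0792
```

```bash
python3 -m inch '[{"slide":[0.01,-0.15,0],"turn":0.03,"grip":0.5},{"slide":[0.01,-0.3,0],"turn":0.06,"grip":0.5},{"slide":[0.01,-0.3,0],"turn":0.06,"grip":0.5},{"slide":[0.01,-0.3,0],"turn":0.06,"grip":0.5}]'
python3 - <<'E'
from h import *
p,w,X,Y,Z=look('w17')
from plant import ctrl
# head from scene & side
for n in("scene","side"):
    p,d=ctrl.read_camera(n);i=ctrl.camera_info(n);K=np.array(i["K"]);T=np.array(i["camera_from_world"]);np.savez(f"pics/{n}1.npz",p=p,d=d,K=K,T=T)
    w=cloud(d,K,T);X=(w[...,:2]-E_)@PD;Y=(w[...,:2]-E_)@ND
    k=(X>.145)&(X<.175)&(abs(Y)<.03)&(w[...,2]>.055);print(n,k.sum(),[np.percentile(a[k],[3,50,97]).round(4).tolist() for a in(X,Y,w[...,2])] if k.any() else "")
    c=proj(np.r_[E_+PD*.1,.075],K,T).astype(int);a=cv2.resize(p[max(0,c[1]-40):c[1]+40,c[0]-66:c[0]+66],(660,400),interpolation=2);cv2.imwrite(f"pics/{n}1.png",a[...,::-1])
a=cv2.imread("pics/scene1.png");b=cv2.imread("pics/side1.png");cv2.imwrite("pics/both.png",cv2.resize(np.vstack([a,b]),(495,600)))
E
```

```text
time: 16.1
eef_pos: [0.5157, 0.1073, 0.057]
tcp_rot: [0.729, 0.685, 0.0, -0.005]
contact_force: [-3.0, 18.9, -1.4]
opening: 0.114
finger_force: 118.9
arc centre in stand x,y,z mm 37.02 0.12 74.44 theta 0.7 F -18.0 -5.5 -0.7 t 16.2
torque [2.885 0.675 0.467] open 0.114
ring Xmax 0.0169147612288901 top 0.08752322919881318
-0.015 147 0.0052 0.0156 0.0104 0.0808
-0.012 140 0.0044 0.0141 0.0093 0.0809
-0.009 141 0.0037 0.013 0.0084 0.0808
0.009 140 0.005 0.0146 0.0098 0.0806
0.012 152 0.0059 0.0164 0.0111 0.0807
0.015 150 0.0073 0.0186 0.013 0.0805
0.02 162 0.0112 0.0247 0.0179 0.0801
0.025 84 0.017 0.0248 0.0209 0.0792
scene 191 [[0.1454, 0.1506, 0.1556], [-0.0281, 0.0033, 0.0263], [0.0679, 0.3446, 0.3797]]
side 30 [[0.1455, 0.1491, 0.1542], [-0.0274, -0.007, 0.022], [0.3092, 0.3624, 0.3782]]
```

```bash
python3 - <<'E'
from h import *
p,d,K,T=load("scene1");w=cloud(d,K,T);X=(w[...,:2]-E_)@PD;Y=(w[...,:2]-E_)@ND;Z=w[...,2]
k=(X>.142)&(X<.18)&(abs(Y)<.035)&(Z>.05)&(Z<.1);print(k.sum())
for q in np.c_[np.argwhere(k),w[k]*0]: pass
v,u=np.where(k)
for a,b in zip(v,u):print(a,b,(X[a,b]*1e3).round(1),(Y[a,b]*1e3).round(1),(Z[a,b]*1e3).round(1),p[a,b])
E
```

```text
56
199 306 142.3 -17.2 98.4 [ 63  83 117]
200 306 142.3 -11.9 99.2 [ 49  75 117]
201 306 142.3 -6.7 99.9 [ 47  74 117]
202 306 142.3 -3.1 99.3 [ 46  74 116]
203 306 142.2 1.5 99.6 [ 47  74 117]
205 305 144.5 -13.9 79.7 [ 78  89 104]
206 305 144.5 -6.2 82.6 [ 75  88 103]
206 306 142.1 14.1 99.7 [ 45  73 115]
207 301 155.4 -0.4 83.5 [116 120 121]
207 302 152.6 -1.8 82.4 [115 120 120]
207 305 144.4 -3.3 81.5 [ 79  95 117]
207 306 142.1 17.6 99.2 [ 48  80 125]
208 301 155.3 3.3 83.1 [131 135 136]
208 302 152.5 -1.5 79.1 [130 135 135]
208 303 149.9 2.8 82.8 [116 121 122]
208 305 144.5 5.1 85.0 [ 84 103 126]
209 301 155.2 8.5 83.9 [140 146 146]
209 302 152.5 6.3 82.1 [143 150 149]
209 303 149.8 5.8 81.8 [121 126 126]
209 305 144.5 16.8 91.4 [ 84  98 113]
210 301 155.1 6.5 78.6 [140 146 145]
210 302 152.4 8.7 80.6 [143 148 149]
210 303 149.7 10.0 81.8 [116 122 122]
210 304 146.9 0.3 73.7 [121 126 127]
210 305 144.5 20.6 91.1 [70 80 90]
211 301 155.1 9.9 78.0 [128 135 134]
211 302 152.3 9.5 77.7 [131 138 137]
211 303 149.6 8.7 77.1 [110 114 115]
211 304 147.0 17.1 84.5 [106 111 111]
211 305 
[... 272 characters left out ...]
97 100 100]
213 303 149.5 14.3 74.8 [100 103 104]
213 305 144.3 27.3 86.3 [52 65 86]
214 301 154.8 11.6 68.7 [76 80 80]
214 302 152.1 10.3 67.6 [78 83 82]
214 303 149.4 10.6 68.0 [82 85 86]
214 305 144.3 33.8 88.4 [40 56 82]
215 304 146.6 13.8 67.3 [92 96 99]
215 305 143.9 16.5 69.7 [39 54 78]
216 304 146.5 18.1 67.4 [100 104 106]
216 305 143.8 19.5 68.7 [ 58  79 107]
217 304 146.4 19.8 65.3 [86 89 90]
217 305 143.8 25.3 70.3 [ 58  80 111]
218 304 146.3 19.2 61.1 [75 78 79]
218 305 143.7 22.5 64.2 [ 54  78 112]
219 304 146.2 20.1 58.3 [77 80 81]
219 305 143.7 28.8 66.2 [ 54  78 113]
220 305 143.6 30.4 64.0 [ 48  73 111]
221 305 143.5 32.4 62.1 [ 39  64 100]
222 305 143.3 23.6 50.5 [29 48 76]
```

```bash
python3 -m inch '[{"slide":[0,-0.06,0],"turn":0.01,"grip":0.5},{"slide":[0,-0.12,0],"turn":0.02,"grip":0.5},{"slide":[0,-0.12,0],"turn":0.02,"grip":0.5}]'
python3 - <<'E'
from h import *
s=avg(4);rep(s);print(s["wrist_torque"])
from plant import ctrl
L=[]
for _ in range(4):
    p,d=ctrl.read_camera("scene");L.append(d)
p0,d0,K,T=load("scene1");d=np.mean(L,0);w=cloud(d,K,T);X=(w[...,:2]-E_)@PD;Y=(w[...,:2]-E_)@ND;Z=w[...,2]
k=(X>.148)&(X<.157)&(abs(Y)<.025)&(Z>.06)&(Z<.09)
# head cylinder: fit yc,zc with r=11
from scipy.optimize import least_squares
yz=np.c_[Y[k],Z[k]]*1e3;r=least_squares(lambda q:np.hypot(yz[:,0]-q[0],yz[:,1]-q[1])-11,[0,75],loss='soft_l1');print("head cyl y,z",r.x,k.sum(),np.abs(r.fun).mean())
print("yoke y range",[Y[(X>.131)&(X<.1435)&(Z>.096)&(Z<.104)].min(),Y[(X>.131)&(X<.1435)&(Z>.096)&(Z<.104)].max()])
E
```

```text
time: 16.65
eef_pos: [0.5148, 0.1073, 0.0569]
tcp_rot: [0.735, 0.678, 0.001, -0.005]
contact_force: [-3.2, 18.7, -2.2]
opening: 0.113
finger_force: 118.8
arc centre in stand x,y,z mm 37.06 0.25 74.38 theta -0.38 F -18.2 -4.5 -2.1 t 16.85
[2.9122801  0.49701732 0.68459902]
head cyl y,z [ 0.75403369 71.33381323] 20 1.1659997433765565
yoke y range [np.float64(-0.018065731553102947), np.float64(0.02389503848506021)]
```

```bash
python3 -m inch '[{"slide":[0.05,0,0],"turn":0,"grip":0.5},{"slide":[0.1,0,0],"turn":0,"grip":0.5},{"slide":[0.15,0,0],"turn":0,"grip":0.5},{"slide":[0.2,0,0],"turn":0,"grip":0.5},{"slide":[0.25,0,0],"turn":0,"grip":0.5},{"slide":[0.3,0,0],"turn":0,"grip":0.5},{"slide":[0.35,0,0],"turn":0,"grip":0.5},{"slide":[0.4,0,0],"turn":0,"grip":0.5},{"slide":[0.4,0,0],"turn":0,"grip":0.5},{"slide":[0.4,0,0],"turn":0,"grip":0.5}]'
python3 -c "
from h import *
look('w18')"
```

```text
time: 18.05
eef_pos: [0.5154, 0.1095, 0.0572]
tcp_rot: [0.735, 0.678, -0.001, -0.004]
contact_force: [-3.2, 12.2, -1.3]
opening: 0.114
finger_force: 118.9
arc centre in stand x,y,z mm 34.77 0.71 74.43 theta -0.4 F -11.4 -4.4 -0.5 t 18.15
torque [1.887 0.557 0.404] open 0.114
ring Xmax 0.014681629633406908 top 0.08753619692156155
-0.015 144 0.0034 0.0138 0.0086 0.0816
-0.012 141 0.0024 0.012 0.0072 0.0804
-0.009 138 0.0017 0.011 0.0063 0.0807
0.009 146 0.0025 0.0122 0.0073 0.081
0.012 153 0.0033 0.014 0.0087 0.0805
0.015 152 0.005 0.0159 0.0105 0.0801
0.02 167 0.0083 0.0212 0.0148 0.0803
0.025 135 0.0137 0.025 0.0194 0.0799
```

```bash
python3 -m inch '[{"slide":[0.05,0,0],"turn":0,"grip":0.5},{"slide":[0.1,0,0],"turn":0,"grip":0.5},{"slide":[0.15,0,0],"turn":0,"grip":0.5},{"slide":[0.2,0,0],"turn":0,"grip":0.5},{"slide":[0.25,0,0],"turn":0,"grip":0.5},{"slide":[0.3,0,0],"turn":0,"grip":0.5},{"slide":[0.3,0,0],"turn":0,"grip":0.5},{"slide":[0.3,0,0],"turn":0,"grip":0.5}]'
python3 -c "
from h import *
look('w19')"
```

```text
time: 19.0
eef_pos: [0.5164, 0.111, 0.0574]
tcp_rot: [0.735, 0.678, -0.001, -0.002]
contact_force: [-2.3, 6.6, -1.5]
opening: 0.116
finger_force: 118.8
arc centre in stand x,y,z mm 33.08 1.56 74.53 theta -0.39 F -7.3 -2.9 -1.3 t 19.1
torque [1.122 0.452 0.281] open 0.114
ring Xmax 0.012947220103879107 top 0.08740593850597143
-0.015 149 0.0021 0.0129 0.0075 0.0812
-0.012 145 0.001 0.011 0.006 0.0806
-0.009 137 0.0001 0.0096 0.0049 0.0805
0.009 145 0.0005 0.0101 0.0053 0.0805
0.012 152 0.0015 0.0116 0.0066 0.0802
0.015 157 0.0026 0.0134 0.008 0.0804
0.02 168 0.0058 0.0184 0.0121 0.0803
0.025 166 0.0102 0.0238 0.017 0.08
```

```bash
python3 -m inch '[{"slide":[0.05,-0.03,0],"turn":0,"grip":0.5},{"slide":[0.1,-0.07,0],"turn":0,"grip":0.5},{"slide":[0.15,-0.1,0],"turn":0,"grip":0.5},{"slide":[0.2,-0.1,0],"turn":0,"grip":0.5},{"slide":[0.2,-0.1,0],"turn":0,"grip":0.5},{"slide":[0.2,-0.1,0],"turn":0,"grip":0.5}]'
python3 -c "
from h import *
look('w20')"
```

```text
time: 19.75
eef_pos: [0.5169, 0.1119, 0.0579]
tcp_rot: [0.736, 0.677, -0.0, -0.001]
contact_force: [-1.3, 4.4, -2.0]
opening: 0.117
finger_force: 118.7
arc centre in stand x,y,z mm 32.2 2.07 74.88 theta -0.46 F -4.0 -2.3 -1.6 t 19.85
torque [0.655 0.289 0.162] open 0.115
ring Xmax 0.012075530125813161 top 0.0875265941878756
-0.015 154 0.0015 0.0123 0.0069 0.0808
-0.012 147 0.0005 0.0105 0.0055 0.0817
-0.009 147 -0.0005 0.0091 0.0043 0.0811
0.009 134 -0.0004 0.0089 0.0042 0.0808
0.012 140 0.0003 0.0103 0.0053 0.081
0.015 145 0.0013 0.0122 0.0068 0.0806
0.02 159 0.0042 0.0168 0.0105 0.0805
0.025 169 0.009 0.0231 0.016 0.08
```

```bash
python3 -m inch '[{"slide":[0.04,0,0],"turn":0,"grip":0.5},{"slide":[0.08,0,0],"turn":0,"grip":0.5},{"slide":[0.12,0,0],"turn":0,"grip":0.5},{"slide":[0.12,0,0],"turn":0,"grip":0.5},{"slide":[0.12,0,0],"turn":0,"grip":0.5}]'
python3 -c "
from h import *
p,w,X,Y,Z=look('w21')
f=p.astype(int);k=(f[...,2]>f[...,0]+40)&(Z>.096);print('yoke X,Y',np.percentile(X[k],[2,98]),np.percentile(Y[k],[2,98]))
# shank line
k=(Z>.0805)&(Z<.0855)&(X>.06)&(X<.125)&(abs(Y)<.01);print('shank',np.polyfit(X[k],Y[k],1),k.sum(),Y[k&(X>.11)].mean() if (k&(X>.11)).any() else '')
"
```

```text
time: 20.4
eef_pos: [0.5174, 0.1122, 0.058]
tcp_rot: [0.736, 0.677, -0.001, 0.0]
contact_force: [-1.9, -1.9, -1.9]
opening: 0.115
finger_force: 118.6
arc centre in stand x,y,z mm 31.76 2.5 74.95 theta -0.46 F 1.8 -2.0 -2.2 t 20.5
torque [-0.287  0.273  0.122] open 0.115
ring Xmax 0.011619072800159617 top 0.0873083423754249
-0.015 155 0.0015 0.0123 0.0069 0.0807
-0.012 148 -0.0 0.0104 0.0052 0.0811
-0.009 146 -0.0011 0.0086 0.0038 0.0806
0.009 135 -0.0012 0.0084 0.0036 0.0812
0.012 144 -0.0002 0.0099 0.0048 0.081
0.015 145 0.001 0.0114 0.0062 0.0807
0.02 157 0.0038 0.016 0.0099 0.0806
0.025 180 0.0082 0.0222 0.0152 0.0799
yoke X,Y [0.0981638  0.10057508] [0.00707117 0.00717231]
shank [-0.00516572  0.00078546] 2902 0.0002187933498497642
```

The head is seated: the force went from -4 to about 0 with the rod still about 0.9 mm out. I neutralise the hold, then release.

```bash
python3 -m inch '[{"slide":[-0.02,-0.04,0],"turn":0,"grip":0.5},{"slide":[-0.04,-0.08,0],"turn":0,"grip":0.5},{"slide":[-0.04,-0.08,0],"turn":0,"grip":0.5},{"slide":[-0.04,-0.08,0],"turn":0,"grip":0.5}]' 20
python3 -c "
from h import *
look('w22')"
```

```text
time: 20.95
eef_pos: [0.5173, 0.1123, 0.0582]
tcp_rot: [0.736, 0.677, 0.0, 0.001]
contact_force: [2.0, -3.2, -5.6]
opening: 0.113
finger_force: 118.3
arc centre in stand x,y,z mm 31.74 2.34 75.19 theta -0.47 F 3.1 2.1 -5.5 t 21.05
torque [-0.606 -0.381  0.134] open 0.113
ring Xmax 0.011960644606025448 top 0.0872817478959362
-0.015 147 0.0013 0.0122 0.0068 0.081
-0.012 142 -0.0001 0.01 0.005 0.0809
-0.009 140 -0.0011 0.0086 0.0037 0.0814
0.009 143 -0.0014 0.0084 0.0035 0.0815
0.012 149 -0.0002 0.0099 0.0048 0.0809
0.015 148 0.0009 0.0117 0.0063 0.0808
0.02 159 0.0037 0.0159 0.0098 0.0804
0.025 176 0.0085 0.0225 0.0155 0.0804
```

```bash
python3 -m inch '[{"slide":[-0.02,0.02,0.03],"turn":0,"grip":1.0},{"slide":[-0.03,0.02,0.03],"turn":0,"grip":1.2},{"slide":[-0.03,0.02,0.03],"turn":0,"grip":1.5},{"slide":[-0.03,0.02,0.03],"turn":0,"grip":1.8},{"slide":[-0.03,0.02,0.03],"turn":0,"grip":2.2},{"slide":[-0.03,0.02,0.03],"turn":0,"grip":3},{"slide":[-0.03,0.02,0.03],"turn":0,"grip":4},{"slide":[-0.03,0.02,0.03],"turn":0,"grip":4},{"slide":[-0.03,0.02,0.03],"turn":0,"grip":4}]'
python3 -c "
from h import *
p,w,X,Y,Z=look('w23')
k=(Z>.075)&(Z<.0855)&(X>.06)&(X<.118)&(abs(Y)<.008);print('shank',np.polyfit(X[k],Y[k],1),np.polyfit(X[k],Z[k],1),k.sum())
"
```

```text
time: 22.0
eef_pos: [0.5168, 0.1123, 0.0578]
tcp_rot: [0.736, 0.677, -0.0, -0.0]
contact_force: [1.0, -0.5, -0.8]
opening: 0.469
finger_force: 0.0
arc centre in stand x,y,z mm 31.8 1.9 74.81 theta -0.48 F -0.0 0.1 0.4 t 22.1
torque [ 0.018  0.002 -0.037] open 0.471
ring Xmax 0.01204286188998031 top 0.08738603120954234
-0.015 153 0.0014 0.0123 0.0069 0.0809
-0.012 143 0.0001 0.0105 0.0053 0.0811
-0.009 137 -0.0009 0.0087 0.0039 0.0805
0.009 147 -0.0011 0.0085 0.0037 0.0815
0.012 149 -0.0001 0.01 0.0049 0.081
0.015 161 0.0009 0.0118 0.0064 0.0812
0.02 154 0.0039 0.0156 0.0098 0.0809
0.025 177 0.0086 0.0226 0.0156 0.0801
shank [ 0.00296167 -0.00019086] [0.00826084 0.08203149] 3061
```

Released and holding, with the rod about 1 mm out. I retreat upward and check once with the last picture.

```bash
python3 -m inch '[{"slide":[0,0,-1],"turn":0,"grip":4},{"slide":[0,0,-3],"turn":0,"grip":4},{"slide":[0,0,-6],"turn":0,"grip":4},{"slide":[0,0,-9],"turn":0,"grip":4},{"slide":[0,0,-12],"turn":0,"grip":4},{"slide":[0,0,-14],"turn":0,"grip":4},{"slide":[0,0,-14],"turn":0,"grip":4},{"slide":[-6,0,-14],"turn":0,"grip":4},{"slide":[-9,0,-14],"turn":0,"grip":4},{"slide":[-9,0,-14],"turn":0,"grip":4},{"slide":[-9,0,-14],"turn":0,"grip":4},{"slide":[-9,0,-14],"turn":0,"grip":4}]'
python3 - <<'E'
from h import *
wrist('w24');p,d,K,T=load('w24');w=cloud(d,K,T);X=(w[...,:2]-E_)@PD;Y=(w[...,:2]-E_)@ND;Z=w[...,2]
k=(abs(Z-.083)<.002)&(X>.06)&(X<.118)&(abs(Y)<.008);print('shank',np.polyfit(X[k],Y[k],1),np.polyfit(X[k],Z[k],1),k.sum())
k=(X>.147)&(X<.16)&(abs(Y)<.02)&(Z>.06)&(Z<.095);print('head',k.sum(),np.percentile(X[k],[2,98]),np.percentile(Y[k],[2,98]),Z[k].max())
k=(Z>.096)&(Z<.104)&(X>.12)&(X<.16);print('yoke',np.percentile(X[k],[2,98]),np.percentile(Y[k],[2,98]))
k=(abs(X)<.018)&(abs(Y)<.0035)&(Z>.079);print('ring Xmax',X[k].max())
from plant import ctrl
q,_=ctrl.read_camera("scene")
a=cv2.resize(p,(560,420));b=cv2.resize(q[185:245,290:440],(560,180),interpolation=2)
cv2.imwrite("pics/end.png",np.vstack([a,b])[...,::-1])
E
```

```text
time: 23.35
eef_pos: [0.509, 0.0232, 0.197]
tcp_rot: [0.736, 0.677, -0.0, -0.001]
contact_force: [-0.7, 0.4, -0.3]
opening: 0.469
finger_force: 0.0
shank [-0.00254796  0.00040255] [0.00166059 0.08278798] 1161
head 132 [0.14708646 0.15169436] [-0.01053065  0.01033004] 0.08665837534084925
yoke [0.13216459 0.14370105] [-0.02140943  0.02045666]Traceback (most recent call last):
  File "<stdin>", line 6, in <module>
    return umr_maximum(a, axis, None, out, keepdims, initial, where)
ValueError: zero-size array to reduction operation maximum which has no identity
```

```bash
python3 - <<'E'
from h import *
from plant import ctrl
p=load('w24')[0];q,_=ctrl.read_camera("scene")
cv2.imwrite("pics/end2.png",np.vstack([p,cv2.resize(q[185:245,290:440],(560,180),interpolation=2)])[...,::-1])
E
```

```text
(no output)
```

View pics/end2.png

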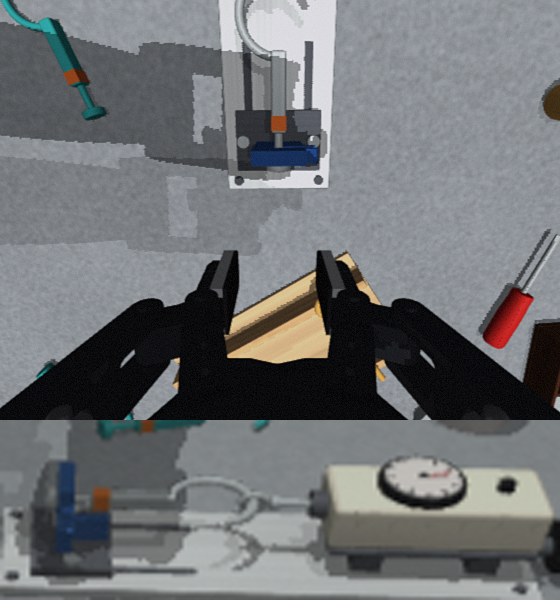

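The hook lies straight from the eye to the yoke. The head (278,168) sits behind the blue plate, the bowl is in the ring, and the gripper is clear. Handing in.

```bash
python3 -c "
from plant import ctrl
print(ctrl.sign_off())"
```

```text
the job is handed in; nothing more can be done
None
```

The hook is mounted and the job is handed in: the bowl bears on the eye, the head is seated square behind the yoke's lips, and the gauge is drawn out about 1 mm (roughly 3 N), with the peak draw estimated at 19 N and only the hook handled.

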